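# Put a mispacked cuvette case in order

## Robot

A 6-joint arm with a two-finger parallel gripper is mounted at the origin on the work surface; the furniture and walls round the work are solid. World frame = base frame: x ahead of the robot, y to its left, z up, the work surface at z = 0. Lengths are in m, angles in rad, forces in N, time in s.
With the tool pointing down it reaches from about 0.325 to 1 m from the base axis. Payload 5.1 kg.
Tool frame: the origin (TCP) lies midway between the tips of the shut fingers; the grasp point (between the pads) lies 19 mm behind it; z points along the fingers, y is the direction in which the jaws open and shut (so a half turn about z gives the same grasp; the last joint's range is limited). The gripper opens to 85 mm and grips with 20 to 120 N. Pads are 22 mm wide; open, the fingers measure 114 mm over their backs; the gripper's body (76 mm by 85 mm) begins 54 mm behind the grasp point. The pads swing forward as they close: fully open they stand 13 mm farther back than shut.
Start: joints at [-1.306, 0.124, 1.65, -0, 1.367, -0.083], TCP at [0.222, -0.611, 0.231] pointing down, gripper open.
Joint ranges: [-2.61, 2.61], [-1.02, 2.33], [0.03, 2.71], [-1.35, 4.49], [0.32, 2.68], [-2.91, 2.91]. Speed limits (rad/s): [2.57, 2.57, 3.14, 3.14, 3.14, 3.14].

## Interface

Orientations are given as a unit quaternion [x, y, z, w].
In Python, from plant import status, imaging, sign_off gives the robot as it stands. The module is installed in compiled form; this text tells all that it offers.
- The arm moves only by the tool apply_moves, never from a script. Its argument "rows" is a list of rows, each a list of 3 entries, a list of its own where there are three numbers: the shift along the tool's x, y, z in m, then the turn, a rotation vector about the tool's x, y, z in rad, then the opening, from 0 (shut) to 1 (fully open). In form: [[[x, y, z], [rx, ry, rz], gripper], ...]. A call has 1 to 10 rows; each row is the pose to reach, as a shift and turn from the pose commanded when the call began, along the tool's axes at that moment; what a row does not reach only later rows make up. A row lasts 1/8 s, in which the tool goes at most 62.5 mm and 10.7 degrees, less where a joint would pass 70% of its speed; a pose out of reach is approached as far as the arm can. A call with a gripper value outside its range is refused whole. The fingers move at their own pace and stop on an object; "grip_force" is the grip in N (left out, the last holds). Time passes only in rows, so rows that repeat a pose let the fingers close. It gives the time, the measured TCP pose, the force and the opening at its end, in the units of the state.
- status.sense(): the state, without advancing time (a new reading comes with each control period).
- imaging.grab_frame(name): name is "side" or "top" or "wrist"; returns (picture, depth): 400x640x3 uint8, red, green, blue; 400x640 float32, m along the optical axis (not along the pixel's ray), 0 where there is no reading.
- imaging.get_calibration(name): a dict with "fx", "fy", "cx", "cy" (pixels), "R" (3x3) and "t" (3): a world point X has camera coordinates R X + t; the wrist camera has in their place "mount" (4x4, takes a point from camera to tool coordinates, whose origin is the TCP and whose axes are the flange's). Camera axes: x right, y down, z forward; pixel columns grow to the right and rows downward; lengths in m; the calibration is good to about 2 mm. A picture is of the moment at which its call begins: read the wrist's pose just before it. get_calibration takes no time and is no camera call.
- sign_off(): hands the job in, once; it reports no verdict.
The state is a dict: "time_s": time; "qpos": joint angles; "qvel": joint speeds; "effort": joint torques, N m; "tcp_pos": TCP position; "eef_rot": TCP orientation; "force": force on the tool from outside, world axes, zero at the start; "ft_torque": the same for the moment, N m; "gripper_width": opening from 0.0 (shut) to 1.0 (fully open).
Only numpy, scipy, OpenCV 4.12 (cv2) and the standard library are available. Lean on these libraries where they do the work, as an engineer would, in place of code of your own. Each camera call takes 0.05 s, during which the arm holds its last target.

## Task

Open the wooden kit case and check what is in it: cuvettes belong in the back row (hinge side), glass stoppers in the front row (handle side), and white tiles do not belong in the case at all. Take every tile out and stand it on edge in a groove of the slotted wooden stand, one tile to a groove; put any cuvette or stopper that is in the wrong row upright into a free compartment of its proper row; then close the lid fully.

Things in the scene. Friction and masses are not known exactly. Their poses are not given: they have to be found in the camera images.
- case: wooden kit case, fixed to the bench, 146 (x) x 260 (y) mm; origin at the centre of its underside, +x towards the hinge (away from the robot, turned at most 0.15 rad), z up. A shallow tray (walls 22 mm high, floor 5 mm thick) of 2 rows of 4 compartments, dividers reaching 15 mm above the bench, under a cover 52 mm deep hinged along the back (its top 75 mm above the bench when shut)
- lid (a joint): angle of the cover: 0 shut, positive as its front rises, stop at 1.9 (leaning back past upright). A stiff hinge (0.3 N m, about 2 N at the handle) holds it wherever it is left; it may start up to 0.08 open
- lid_hinge (a point): middle of the cover's hinge axis, which runs along the case's y, 23 mm above the bench and 73 mm behind the case's centre
- lid_handle (a point): centre of the cover's brass T-handle: a bar 32 mm long, 16 mm thick, parallel to the hinge, on a stem 10 mm thick, 34 mm out from the cover's front face. Shut, it is 57 mm above the bench, 180 mm in front of the hinge axis and 34 mm above it; it swings with the cover. Pinched by its two ends it can turn between the fingers
- rack: loose slotted stand of pale wood, 64 (x) x 138 (y) x 30 mm, 0.6 kg; origin at the centre of its underside, z up. Four grooves 12 mm wide, 18 mm deep (groove floor 12 mm above the underside) run across it along x, centred at y = -0.051, -0.017, 0.017 and 0.051. It stands at the robot's left or right, its y axis within 0.25 rad of the world's, empty at the start
- tile_1: white ceramic tile, 46 mm wide (its x), 10 mm thick (its y), 60 mm high (its z), 60 g, stands on its 46 mm edge; it does not belong in the case. Origin at the centre of the underside, z up. Three or four tiles are present
- tile_2: white ceramic tile, 46 mm wide (its x), 10 mm thick (its y), 60 mm high (its z), 60 g, stands on its 46 mm edge; it does not belong in the case. Origin at the centre of the underside, z up. Three or four tiles are present
- tile_3: white ceramic tile, 46 mm wide (its x), 10 mm thick (its y), 60 mm high (its z), 60 g, stands on its 46 mm edge; it does not belong in the case. Origin at the centre of the underside, z up. Three or four tiles are present
- tile_1_mid (a point): centre of that tile, 30 mm above its underside
- tile_2_mid (a point): centre of that tile, 30 mm above its underside
- tile_3_mid (a point): centre of that tile, 30 mm above its underside
- cuvette_a: square clear-glass cuvette, 12 x 12 mm and 45 mm tall, with a pale pink lower half; origin at the centre of its underside, z up along it. Belongs in the back row of the case
- cuvette_b: square clear-glass cuvette, 12 x 12 mm and 45 mm tall, with a pale pink lower half; origin at the centre of its underside, z up along it. Belongs in the back row of the case; one or two cuvettes are present
- tub: bystander: round translucent tub with a little in it, 149 mm across, 88 mm high, at the side where the stand is not; leave it where it is
- front_row (a point): centre of the front row (handle side; x = -0.0375 in the case's frame), at floor height; the centres of its four compartments lie 31 and 93 mm to either side along the case's y. Each compartment is about 57 x 58 mm inside and holds at most one thing at the start, standing upright, turned at most 0.12 rad from the case, within 7 mm of its centre
- back_row (a point): the same for the back row (hinge side; x = +0.0235 in the case's frame)
- tile_4: white ceramic tile, 46 mm wide (its x), 10 mm thick (its y), 60 mm high (its z), 60 g, stands on its 46 mm edge; it does not belong in the case. Origin at the centre of the underside, z up. Three or four tiles are present
- tile_4_mid (a point): centre of that tile, 30 mm above its underside
- stopper_a: clear-glass hollow stopper standing on its flange, 31 mm across the flange at the bottom, 33 mm tall; origin at the centre of its underside, z up. Belongs in the front row of the case
- stopper_b: clear-glass hollow stopper standing on its flange, 31 mm across the flange at the bottom, 33 mm tall; origin at the centre of its underside, z up. Belongs in the front row of the case
- centrifuge_lid (a point): obstacle, fixed: the highest point (0.22 m above the bench) of the open lid of the small round centrifuge at the back left. The lid, 150 mm wide, slants up from its hinge 80 mm further left to this point; below it is the centrifuge's body, 155 mm across and 76 mm high, centred under this point. Do not swing the arm through it on the way to or from the left side
- stirrer_edge (a point): obstacle, fixed: middle of the far edge of the magnetic stirrer between robot and case, at the height of its top; the stirrer reaches from here 150 mm towards the robot and 110 mm to either side, and is 98 mm high

How it is judged:
On the way, in this order (a step that is already met when the one before it is completed fails the run):
1. the case is opened wide (value of joint lid above 1.4 rad), for 0.2 s.
2. every tile stands on edge in a groove of the stand (x of tile_1_mid in the frame of rack between -0.022 and 0.022 m and y of tile_1_mid in the frame of rack between -0.06 and 0.06 m and z of tile_1_mid in the frame of rack between 0.028 and 0.046 m and angle between tile_1's own y axis and vertical between 1.27 and 1.87 rad and x of tile_2_mid in the frame of rack between -0.022 and 0.022 m and y of tile_2_mid in the frame of rack between -0.06 and 0.06 m and z of tile_2_mid in the frame of rack between 0.028 and 0.046 m and angle between tile_2's own y axis and vertical between 1.27 and 1.87 rad and x of tile_3_mid in the frame of rack between -0.022 and 0.022 m and y of tile_3_mid in the frame of rack between -0.06 and 0.06 m and z of tile_3_mid in the frame of rack between 0.028 and 0.046 m and angle between tile_3's own y axis and vertical between 1.27 and 1.87 rad and x of tile_4_mid in the frame of rack between -0.022 and 0.022 m and y of tile_4_mid in the frame of rack between -0.06 and 0.06 m and z of tile_4_mid in the frame of rack between 0.028 and 0.046 m and angle between tile_4's own y axis and vertical between 1.27 and 1.87 rad), for 0.2 s.
3. the case is shut (value of joint lid below 0.05 rad), for 0.2 s.
At the end, for the whole second after the job is handed in: Every tile stands on edge (within 0.3 rad) at the bottom of a groove of the stand, the stand flat on the bench; the cuvettes stand upright (within 0.2 rad) on the floor of the back row, the stoppers on the floor of the front row; the lid is shut (under 0.05 rad); all is at rest (all of step 2 and linear speed of each of tile_1, tile_2, tile_3, tile_4, cuvette_a, cuvette_b, stopper_a, stopper_b below 0.02 m/s and x of cuvette_a in the frame of case between -0.006 and 0.055 m and y of cuvette_a in the frame of case between -0.122 and 0.122 m and z of each of cuvette_a, cuvette_b, stopper_a, stopper_b in the frame of case below 0.012 m and angle between each of cuvette_a, cuvette_b, stopper_a, stopper_b's own z axis and vertical below 0.2 rad and x of cuvette_b in the frame of case between -0.006 and 0.055 m and y of cuvette_b in the frame of case between -0.122 and 0.122 m and x of stopper_a in the frame of case between -0.067 and -0.006 m and y of stopper_a in the frame of case between -0.122 and 0.122 m and x of stopper_b in the frame of case between -0.067 and -0.006 m and y of stopper_b in the frame of case between -0.122 and 0.122 m and value of joint lid below 0.05 rad and angle between rack's own z axis and vertical below 0.06 rad); the robot touches nothing.
It fails at once if the tub is pushed more than 4 cm (distance of tub from where it was at the start of the episode above 0.04 m).
Of tile_1, tile_2, tile_3, tile_4 only 3 to 4 are there at a start; the rules pass over those that are not, and their reading is None.
Of cuvette_a, cuvette_b only 1 to 2 are there at a start; the rules pass over those that are not, and their reading is None.
At some moment in a run one of rack may be knocked a few centimetres aside while the robot is not near it.
It also fails if it takes over 210 s, if anything falls off the work surface, if the arm or the gripper's body presses on something with over 40 N, if the wrist force passes 120 N, or if a joint passes its speed limit or range.

## Working session

There is one attempt and no reset: what is moved stays moved. The work goes in short steps, Python scripts to look and compute and a tool call to move; the robot and the scene stay as the last step left them, time stands still between calls to the robot, and variables do not carry over. Pictures are saved under pics/ and viewed, and the job is handed in when it is done.

Besides the shell and the picture viewer there is one more tool, called as name(argument=value, ...) on one line, values as JSON. apply_moves: Moves the arm, as the interface text tells. Its arguments: {"type":"object","properties":{"rows":{"type":"array"},"grip_force":{"type":"number"}},"required":["rows"]}

```bash
mkdir -p pics; cat > h.py <<'E'
import numpy as np, cv2
from plant import status, imaging
from scipy.spatial.transform import Rotation as Ro
def grab(n,save=None):
    s=status.sense(); im,d=imaging.grab_frame(n)
    if save: cv2.imwrite('pics/'+save,im[:,:,::-1])
    return im,d,cam(n,s)
def cam(n,s):
    c=imaging.get_calibration(n)
    K=np.array([[c['fx'],0,c['cx']],[0,c['fy'],c['cy']],[0,0,1]])
    if 'mount' in c:
        T=np.eye(4);T[:3,:3]=Ro.from_quat(s['eef_rot']).as_matrix();T[:3,3]=s['tcp_pos']
        W=T@np.array(c['mount']); R=W[:3,:3].T; t=-R@W[:3,3]
    else: R=np.array(c['R']);t=np.array(c['t'])
    return K,R,t
def rayz(c,u,v,z):
    K,R,t=c; o=-R.T@t; d=R.T@np.linalg.inv(K)@np.array([u,v,1.]); return o+d*(z-o[2])/d[2]
def cloud(c,d):
    K,R,t=c; v,u=np.mgrid[:d.shape[0],:d.shape[1]]
    P=np.stack([(u-K[0,2])/K[0,0]*d,(v-K[1,2])/K[1,1]*d,d],-1)
    return (P-t)@R
def proj(c,X):
    K,R,t=c; p=K@(R@np.array(X)+t); return p[:2]/p[2]
E
python3 - <<'E'
from h import *
s=status.sense(); print(s['tcp_pos'],s['eef_rot'],s['gripper_width'],s['time_s'])
for n in ['top','side','wrist']:
    im,d,c=grab(n,n+'0.png'); np.savez(n+'0.npz',im=im,d=d); print(n,c, -c[1].T@c[2])
E
```

```text
[ 0.221342   -0.61048214  0.23003992] [ 9.84916138e-01  1.73029226e-01 -1.03578454e-04 -1.03826413e-03] 0.9980684815737612 0.0
top (array([[505.00398845,   0.        , 324.29823773],
       [  0.        , 505.00398845, 191.1347061 ],
       [  0.        ,   0.        ,   1.        ]]), array([[ 0.01157378, -0.99979569, -0.01657171],
       [-0.98681441, -0.00874464, -0.16161947],
       [ 0.16144154,  0.01822375, -0.986714  ]]), array([0.0032436 , 0.51775573, 1.36157976])) [ 0.29107575 -0.01704257  1.42722297]
side (array([[434.91996967,   0.        , 323.77523794],
       [  0.        , 434.91996967, 197.00878327],
       [  0.        ,   0.        ,   1.        ]]), array([[ 0.99738761,  0.07048433, -0.01580852],
       [ 0.02065163, -0.48794746, -0.87262867],
       [-0.06922038,  0.87002255, -0.48812836]]), array([-0.50607449,  0.10944677,  1.20690911])) [ 0.58603487 -0.96096355  0.67663267]
wrist (array([[311.66942953,   0.        , 315.1581911 ],
       [  0.        , 311.66942953, 203.54335797],
       [  0.        ,   0.        ,   1.        ]]), array([[ 0.34006841, -0.94039937, -0.0015821 ],
       [-0.8897148 , -0.32228374,  0.32332763],
       [-0.30456698, -0.1085459 , -0.94628576]]), array([-0.64936912, -0.04191195,  0.38165998])) [ 0.29978127 -0.58274623  0.37368333]
```

View pics/top0.png

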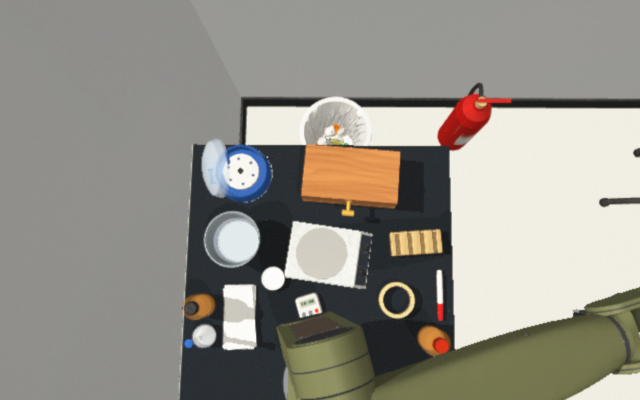

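View pics/side0.png

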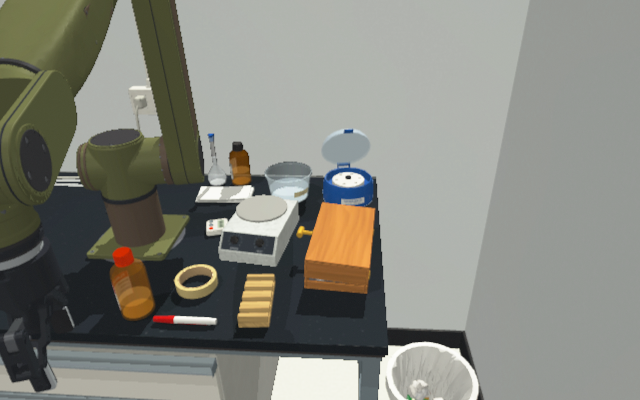

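View pics/wrist0.png

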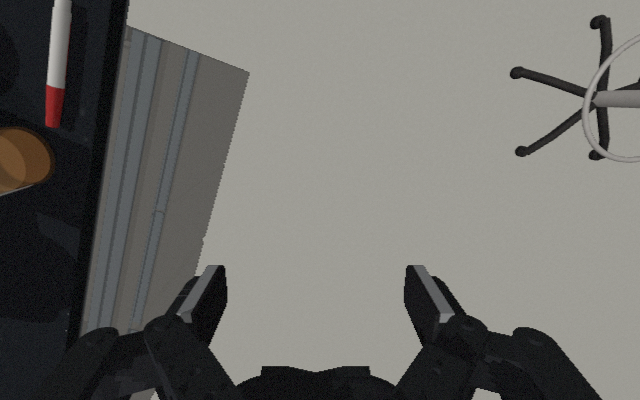

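The top view shows the case at (350,177), its handle at (348,208), the stand at (416,243) on the right, the tub at (232,240) on the left and the stirrer at (330,255). I'll measure the case, handle and rack next.

```bash
python3 - <<'E'
from h import *
s=status.sense()
c=cam('top',s); z=np.load('top0.npz'); P=cloud(c,z['d']); im=z['im']; d=z['d']
def rect(m,zz,name):
    m=m.astype(np.uint8); n,l,st,ce=cv2.connectedComponentsWithStats(m); i=1+np.argmax(st[1:,4]); m=(l==i)
    v,u=np.nonzero(m); Q=P[m]
    if zz is None: pts=Q
    else: pts=np.array([rayz(c,a,b,zz) for a,b in zip(u,v)])
    r=cv2.minAreaRect(pts[:,:2].astype(np.float32)); print(name,r,cv2.boxPoints(r).round(4).tolist(),'z',np.percentile(Q[:,2],[2,20,50,80,98]),len(u)); return m,Q
hsv=cv2.cvtColor(im,cv2.COLOR_RGB2HSV)
X,Y,Z=P[...,0],P[...,1],P[...,2]
m=(Z>.062)&(Z<.11)&(X>.48)&(Y<.06)&(Y>-.3)&(hsv[...,1]>80)&(d>0)
m=cv2.morphologyEx(m.astype(np.uint8),cv2.MORPH_OPEN,np.ones((5,5)))
m,Q=rect(m,None,'case')
A=np.c_[Q[:,:2],np.ones(len(Q))]; print('plane',np.linalg.lstsq(A,Q[:,2],rcond=None)[0])
m=(X>.3)&(X<.52)&(Y<-.12)&(Y>-.4)&(Z>.02)&(Z<.04)&(hsv[...,1]>60)&(d>0)
m,Q=rect(m,None,'rack'); 
m=(X>.44)&(X<.52)&(Y<-.0)&(Y>-.15)&(Z>.03)&(Z<.08)&(hsv[...,1]>120)&(d>0); m,Q=rect(m,None,'handle');v,u=np.nonzero(m);print(u.min(),u.max(),v.min(),v.max(), Q.mean(0))
m=(X>.2)&(X<.5)&(Y<.2)&(Y>-.15)&(Z>.07)&(Z<.2)&(hsv[...,1]<60)&(d>0); m,Q=rect(m,None,'stirrer')
m=(X>.2)&(X<.5)&(Y<.4)&(Y>.1)&(Z>.05)&(Z<.15)&(d>0); m,Q=rect(m,None,'tub')
m=(X>.5)&(Y<.5)&(Y>.1)&(Z>.05)&(Z<.3)&(d>0); m,Q=rect(m,None,'centrif')
E
```

```text
case ((0.5593622922897339, -0.06472253799438477), (0.25936922430992126, 0.15210750699043274), 86.0882797241211) [[0.4745999872684479, -0.18889999389648438], [0.6263999938964844, -0.19930000603199005], [0.64410001039505, 0.05950000137090683], [0.49230000376701355, 0.0697999969124794]] z [0.07042949 0.07541577 0.07889896 0.08222838 0.08664069] 4919
plane [-0.05271419  0.00317905  0.10852152]
rack ((0.37927278876304626, -0.24581263959407806), (0.06425008177757263, 0.022518806159496307), 4.0450544357299805) [[0.3463999927043915, -0.23680000007152557], [0.3479999899864197, -0.25929999351501465], [0.4120999872684479, -0.2547999918460846], [0.4104999899864197, -0.23229999840259552]] z [0.0211115  0.02615372 0.0291828  0.03171861 0.03521056] 198
handle ((0.46917518973350525, -0.07437708973884583), (0.1478382647037506, 0.04746900871396065), 85.2301254272461) [[0.43939998745918274, -0.1460999995470047], [0.48669999837875366, -0.15000000596046448], [0.49900001287460327, -0.0027000000700354576], [0.45170000195503235, 0.0013000000035390258]] z [0.03480206 0.04993455 0.06919888 0.0750895  0.079483
[... 420 characters left out ...]

tub ((0.349877268075943, 0.39781856536865234), (0.29954397678375244, 0.004361357539892197), 0.015366814099252224) [[0.20010000467300415, 0.4000000059604645], [0.20010000467300415, 0.39559999108314514], [0.49959999322891235, 0.39570000767707825], [0.49959999322891235, 0.4000000059604645]] z [0.05222613 0.07166886 0.10223949 0.13111029 0.14748553] 1223
centrif ((0.8432879447937012, 0.3667027950286865), (0.26728034019470215, 0.6372215747833252), 62.05569076538086) [[0.4991999864578247, 0.3978999853134155], [1.0621000528335571, 0.09929999709129333], [1.187399983406067, 0.33550000190734863], [0.6244999766349792, 0.6341000199317932]] z [0.05300754 0.08422913 0.16725937 0.24983821 0.29509525] 6850
```

```bash
cat >> h.py <<'E'
def down(yaw):  # tool z down, tool x at world yaw
    return Ro.from_euler('z',yaw)*Ro.from_quat([1,0,0,0])
def go(pos,R):
    if not isinstance(R,Ro): R=down(R)
    s=status.sense(); R0=Ro.from_quat(s['eef_rot'])
    d=R0.inv().apply(np.array(pos)-s['tcp_pos']); r=(R0.inv()*R).as_rotvec()
    print('t',round(s['time_s'],2),'shift',d.round(4).tolist(),'turn',r.round(4).tolist(),'| tcp',np.round(s['tcp_pos'],4).tolist(),'F',np.round(s['force'],1).tolist(),'rows>=',max(np.linalg.norm(d)/.0625,np.linalg.norm(r)/.1867).round(1),'w',round(s['gripper_width'],3))
E
python3 - <<'E'
from h import *
c=cam('top',status.sense())
for u,v in [(342,213),(354,213),(348,210),(348,216)]: print(rayz(c,u,v,.07))
z=np.load('top0.npz');im=cv2.resize(z['im'][140:270,290:460],None,fx=4.5,fy=4.5,interpolation=cv2.INTER_CUBIC);cv2.imwrite('pics/topc.png',im[:,:,::-1])
go([.43,-.058,.25],-.068)
E
```

```text
[ 0.45367735 -0.04052138  0.07      ]
[ 0.45398823 -0.07292833  0.07      ]
[ 0.46199826 -0.05669545  0.07      ]
[ 0.44568314 -0.05676061  0.07      ]
t 0.15 shift [0.3845, -0.4485, -0.0189] turn [-0.0017, 0.0002, 0.4158] | tcp [0.2214, -0.6106, 0.2303] F [-0.9, 0.3, -0.4] rows>= 9.5 w 0.999
```

View pics/topc.png

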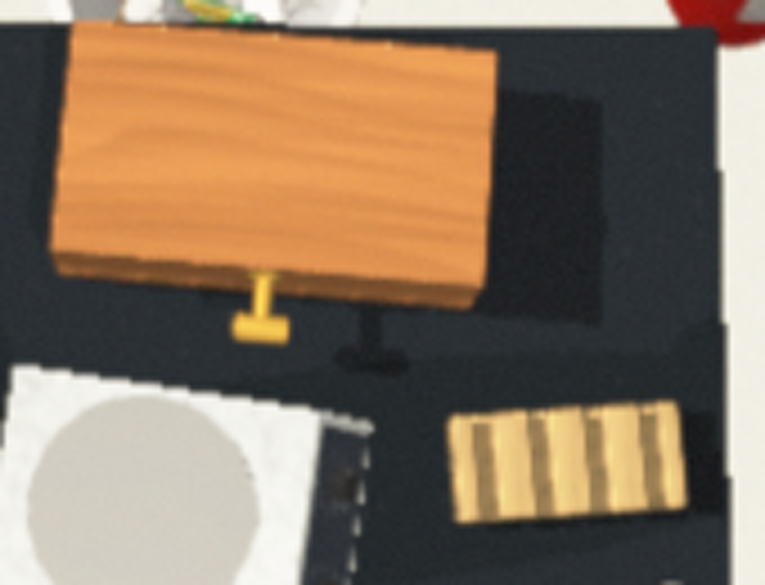

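The crop shows the T-bar at full-frame (348,213), which is about (0.454,-0.057). This matches the position worked out from the case rectangle.

apply_moves(rows=[[[0.03, -0.04, -0.02], [0, 0, 0.1], 0.6], [[0.08, -0.09, -0.02], [0, 0, 0.2], 0.6], [[0.13, -0.14, -0.02], [0, 0, 0.3], 0.6], [[0.17, -0.19, -0.02], [0, 0, 0.416], 0.6], [[0.21, -0.24, -0.02], [0, 0, 0.416], 0.6], [[0.25, -0.29, -0.02], [0, 0, 0.416], 0.6], [[0.29, -0.34, -0.02], [0, 0, 0.416], 0.6], [[0.33, -0.39, -0.02], [0, 0, 0.416], 0.6], [[0.37, -0.43, -0.02], [0, 0, 0.416], 0.6], [[0.3845, -0.4485, -0.02], [0, 0, 0.416], 0.6]])

```text
time_s: 1.4
tcp_pos: [0.4304, -0.0559, 0.2512]
eef_rot: [0.999, -0.033, 0.0, -0.0]
force: [-0.6, -0.8, 0.8]
gripper_width: 0.602
```

```bash
python3 - <<'E'
from h import *
im,d,c=grab('wrist','w1.png')
go([.454,-.057,.05],-.068)
print(proj(c,[.454,-.057,.066]))
E
```

```text
t 1.45 shift [0.0228, 0.0034, 0.2012] turn [-0.0035, -0.0008, 0.0046] | tcp [0.4313, -0.0529, 0.2512] F [-1.0, 1.8, 0.5] rows>= 3.2 w 0.6
[314.3458686  156.65060405]
```

View pics/w1.png

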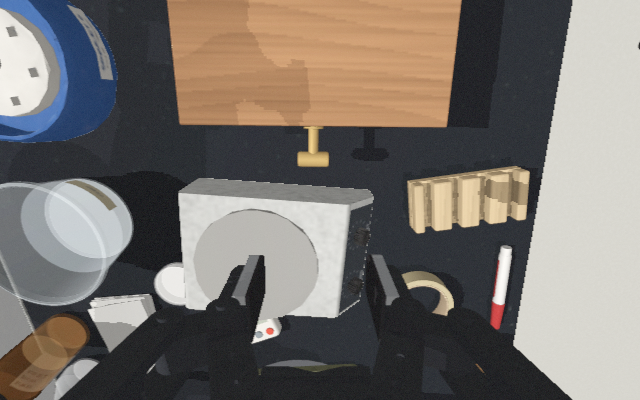

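The wrist view shows the handle bar at (313,159). I predicted (314,157), so the position is good to a few mm. Next I descend and pinch its ends.

apply_moves(rows=[[[0.021, 0.003, 0.02], [0, 0, 0.004], 0.6], [[0.021, 0.003, 0.07], [0, 0, 0.004], 0.6], [[0.021, 0.003, 0.12], [0, 0, 0.004], 0.6], [[0.021, 0.003, 0.16], [0, 0, 0.004], 0.6], [[0.021, 0.003, 0.19], [0, 0, 0.004], 0.6], [[0.021, 0.003, 0.205], [0, 0, 0.004], 0.6], [[0.021, 0.003, 0.205], [0, 0, 0.004], 0.6]])

```text
time_s: 2.33
tcp_pos: [0.4502, -0.0627, 0.0456]
eef_rot: [0.999, -0.036, -0.001, -0.0]
force: [-0.4, -0.6, 0.1]
gripper_width: 0.598
```

```bash
python3 - <<'E'
from h import *
im,d,c=grab('wrist','w2.png')
im,d,c=grab('side','s2.png');cv2.imwrite('pics/s2c.png',cv2.resize(im[120:320,190:420],None,fx=3,fy=3)[:,:,::-1])
go([.453,-.057,.045],-.068)
E
```

```text
t 2.42 shift [0.0007, -0.0062, 0.0025] turn [0.0004, -0.002, -0.0042] | tcp [0.4518, -0.0631, 0.0475] F [-0.3, -0.1, 0.1] rows>= 0.1 w 0.597
```

View pics/w2.png

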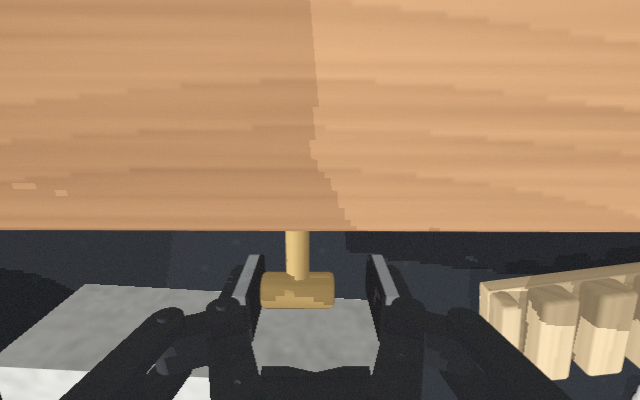

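View pics/s2c.png

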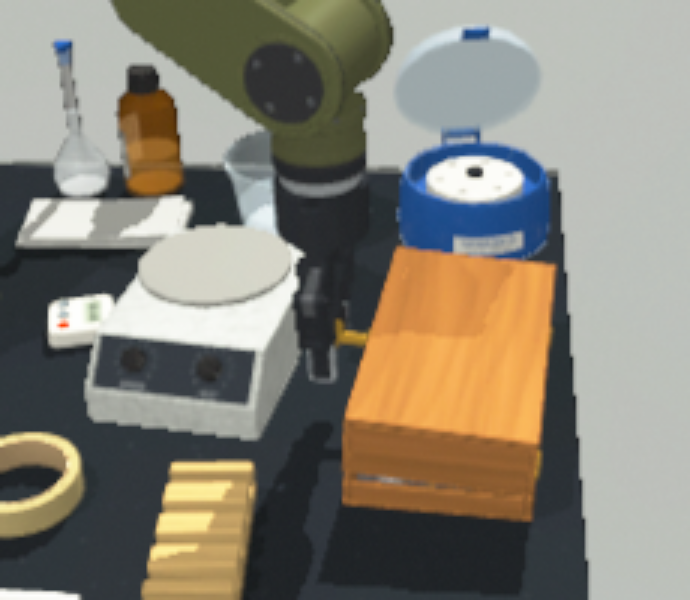

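The bar sits at (297,290) between the fingers, slightly left of middle. I'll shift 6 mm and close.

apply_moves(rows=[[[0.001, -0.006, 0.001], [0, 0, 0], 0.6], [[0.001, -0.006, 0.001], [0, 0, 0], 0.5], [[0.001, -0.006, 0.001], [0, 0, 0], 0.3], [[0.001, -0.006, 0.001], [0, 0, 0], 0.3], [[0.001, -0.006, 0.001], [0, 0, 0], 0.3], [[0.001, -0.006, 0.001], [0, 0, 0], 0.3]], grip_force=50)

```text
time_s: 3.18
tcp_pos: [0.4527, -0.055, 0.0456]
eef_rot: [0.999, -0.037, 0.0, -0.002]
force: [0.7, 9.2, -0.4]
gripper_width: 0.365
```

```bash
python3 - <<'E'
from h import *
im,d,c=grab('wrist','w3.png')
s=status.sense(); print(s['tcp_pos'],s['gripper_width'],s['force'])
# arc targets
hx,hz=np.array([.6326,-.070]),.023
tcp=np.array(s['tcp_pos']); xa=np.array([np.cos(-.068),np.sin(-.068)])
R=Ro.from_quat(s['eef_rot'])
g=tcp+np.array([0,0,.024]); r=np.array([-(g[:2]-hx)@xa, g[2]-hz]); print('r',r,np.hypot(*r))
r0=np.hypot(.18,.034); 
ph0=np.arctan2(r[1],r[0]); print('theta now',ph0-np.arctan2(.034,.18))
p0=r0*np.array([np.cos(ph0),np.sin(ph0)])
for th in np.arange(.1,1.75,.1):
    ph=ph0+th; p=r0*np.array([np.cos(ph),np.sin(ph)])-p0
    w=np.r_[-p[0]*xa,p[1]]; print(round(th,2),R.inv().apply(w).round(4))
E
```

```text
[ 0.45267411 -0.05497743  0.04558671] 0.36252063035060694 [1.52831869 8.8251894  0.9999124 ]
r [0.1805308  0.04658671] 0.18644487866510487
theta now 0.06585514068065093
0.1 [ 0.0055 -0.0001 -0.0175]
0.2 [ 0.0127 -0.0002 -0.0343]
0.3 [ 0.0215 -0.0003 -0.0504]
0.4 [ 0.0319 -0.0004 -0.0654]
0.5 [ 0.0437 -0.0006 -0.0794]
0.6 [ 0.0569 -0.0007 -0.0921]
0.7 [ 0.0713 -0.0008 -0.1034]
0.8 [ 0.0867 -0.0009 -0.1133]
0.9 [ 0.1031 -0.0011 -0.1215]
1.0 [ 0.1202 -0.0012 -0.1281]
1.1 [ 0.1378 -0.0013 -0.133 ]
1.2 [ 0.1559 -0.0014 -0.136 ]
1.3 [ 0.1741 -0.0015 -0.1372]
1.4 [ 0.1924 -0.0016 -0.1366]
1.5 [ 0.2106 -0.0017 -0.1342]
1.6 [ 0.2284 -0.0018 -0.13  ]
1.7 [ 0.2457 -0.0018 -0.124 ]
```

View pics/w3.png

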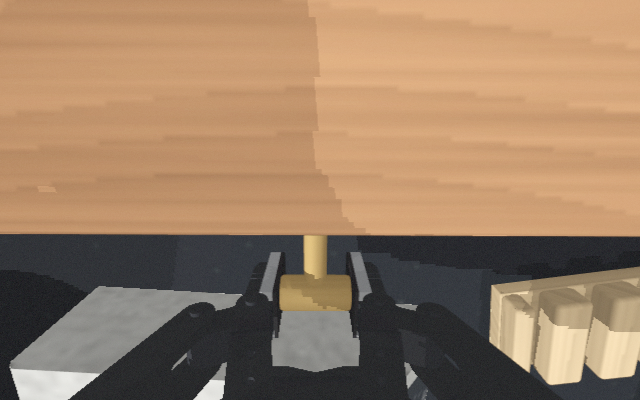

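The handle is gripped and centred. I'll swing the lid open along its arc.

apply_moves(rows=[[[0.002, -0.001, -0.009], [0, 0, 0], 0.3], [[0.0055, -0.001, -0.0175], [0, 0, 0], 0.3], [[0.0127, -0.001, -0.0343], [0, 0, 0], 0.3], [[0.0215, -0.001, -0.0504], [0, 0, 0], 0.3], [[0.0319, -0.001, -0.0654], [0, 0, 0], 0.3], [[0.0437, -0.001, -0.0794], [0, 0, 0], 0.3], [[0.0569, -0.001, -0.0921], [0, 0, 0], 0.3], [[0.0713, -0.001, -0.1034], [0, 0, 0], 0.3], [[0.0867, -0.001, -0.1133], [0, 0, 0], 0.3], [[0.0867, -0.001, -0.1133], [0, 0, 0], 0.3]])

```text
time_s: 4.47
tcp_pos: [0.54, -0.0616, 0.1604]
eef_rot: [0.999, -0.036, 0.0, -0.001]
force: [-0.1, 4.8, 0.3]
gripper_width: 0.362
```

```bash
python3 - <<'E'
from h import *
im,d,c=grab('wrist','w4.png'); im,d,c=grab('side','s4.png')
s=status.sense(); print(s['tcp_pos'],s['gripper_width'],s['force'])
E
```

```text
[ 0.53935882 -0.06155366  0.16003961] 0.3612355575335837 [-0.47227258  4.84762781  0.83573647]
```

View pics/s4.png

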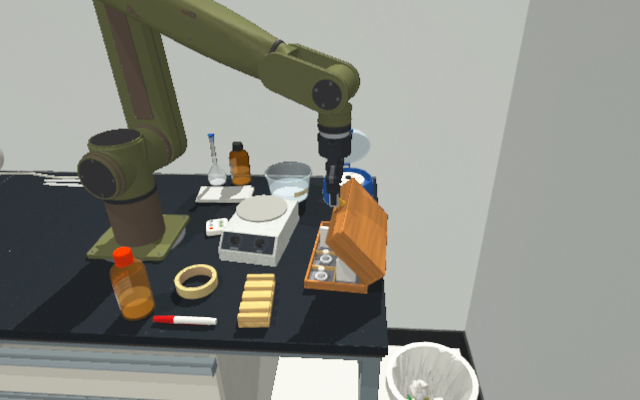

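View pics/w4.png

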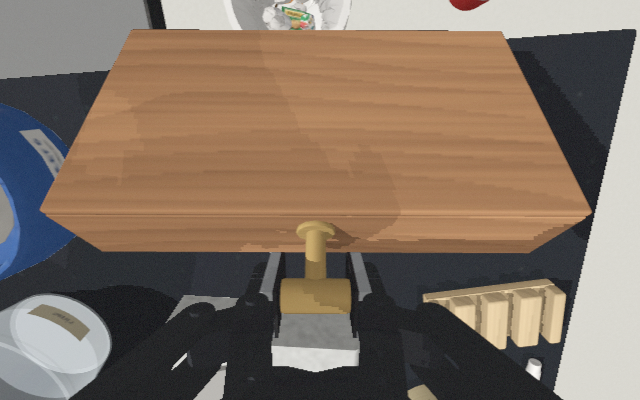

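The lid is rising without slipping, at about 0.87 rad. I'll continue.

apply_moves(rows=[[[0.0164, 0, -0.0082], [0, 0, 0], 0.3], [[0.0335, 0, -0.0148], [0, 0, 0], 0.3], [[0.0511, 0, -0.0197], [0, 0, 0], 0.3], [[0.0692, 0, -0.0227], [0, 0, 0], 0.3], [[0.0874, 0, -0.0239], [0, 0, 0], 0.3], [[0.1057, 0, -0.0233], [0, 0, 0], 0.3], [[0.1239, 0, -0.0209], [0, 0, 0], 0.3], [[0.1417, 0, -0.0167], [0, 0, 0], 0.3], [[0.1417, 0, -0.0167], [0, 0, 0], 0.3], [[0.1417, 0, -0.0167], [0, 0, 0], 0.3]])

```text
time_s: 5.82
tcp_pos: [0.6809, -0.0723, 0.177]
eef_rot: [0.999, -0.036, 0.001, 0.0]
force: [2.8, 2.9, 2.9]
gripper_width: 0.363
```

```bash
python3 - <<'E'
from h import *
im,d,c=grab('side','s5.png'); grab('top','t5.png')
s=status.sense(); print(s['tcp_pos'],s['gripper_width'],s['force'])
E
```

```text
[ 0.68071667 -0.07229762  0.17707102] 0.3602402011195699 [2.36424448 3.64216554 4.59652658]
```

View pics/s5.png

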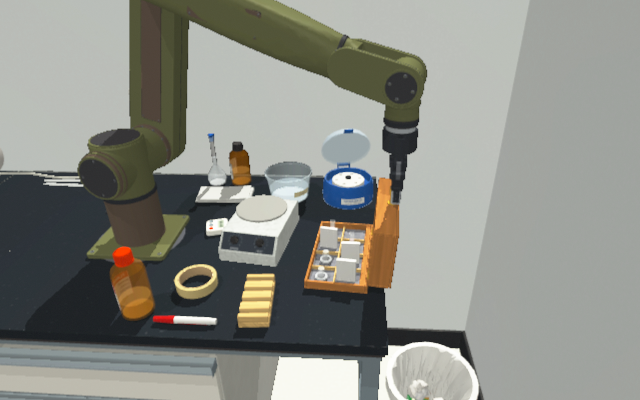

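View pics/t5.png

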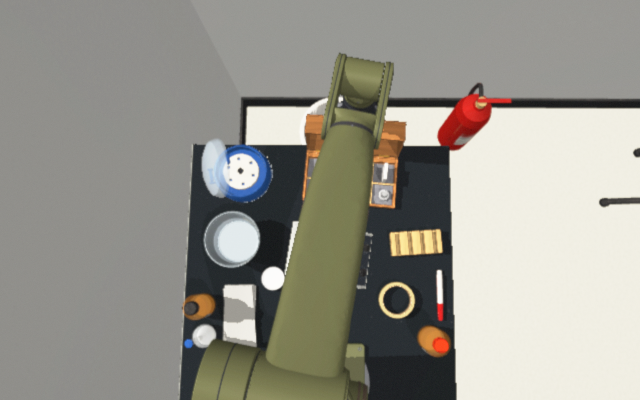

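The lid is wide open at about 1.67 rad. I'll release, lift and back off to an inspection pose.

apply_moves(rows=[[[0, 0, 0], [0, 0, 0], 0.6], [[0, 0, 0], [0, 0, 0], 0.6], [[0, 0, -0.02], [0, 0, 0], 0.6], [[0, 0, -0.06], [0, 0, 0], 0.6], [[-0.02, 0, -0.1], [0, 0, 0], 0.6], [[-0.06, 0, -0.12], [0, 0, 0], 0.5], [[-0.1, 0, -0.12], [0, 0, 0], 0.5], [[-0.14, 0, -0.12], [0, 0, 0], 0.4], [[-0.165, 0, -0.12], [0, 0, 0], 0.4], [[-0.165, 0, -0.12], [0, 0, 0], 0.4]])

```text
time_s: 7.18
tcp_pos: [0.5149, -0.0606, 0.2972]
eef_rot: [0.999, -0.036, 0.001, 0.0]
force: [0.4, -0.4, 0.3]
gripper_width: 0.395
```

```bash
python3 - <<'E'
from h import *
im,d,c=grab('wrist','w6.png'); np.savez('w6.npz',im=im,d=d,R=c[1],t=c[2])
im,d,c=grab('side','s6.png');cv2.imwrite('pics/s6c.png',cv2.resize(im[150:320,220:420],None,fx=3.5,fy=3.5,interpolation=cv2.INTER_CUBIC)[:,:,::-1])
s=status.sense(); print(s['tcp_pos'],s['gripper_width'],s['force'])
E
```

```text
[ 0.51612278 -0.06070062  0.2966013 ] 0.39951872528378235 [ 0.09046558 -0.28157778  0.23972726]
```

View pics/w6.png

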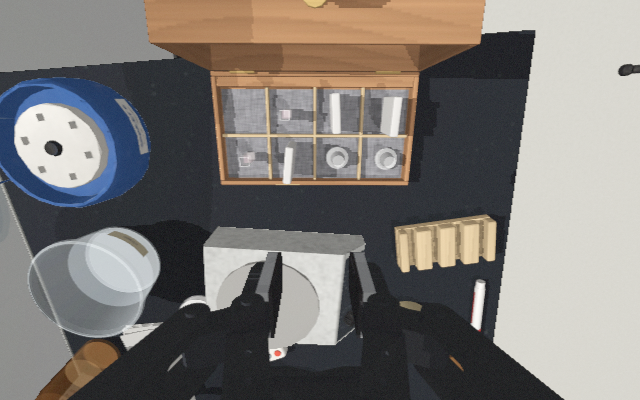

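View pics/s6c.png

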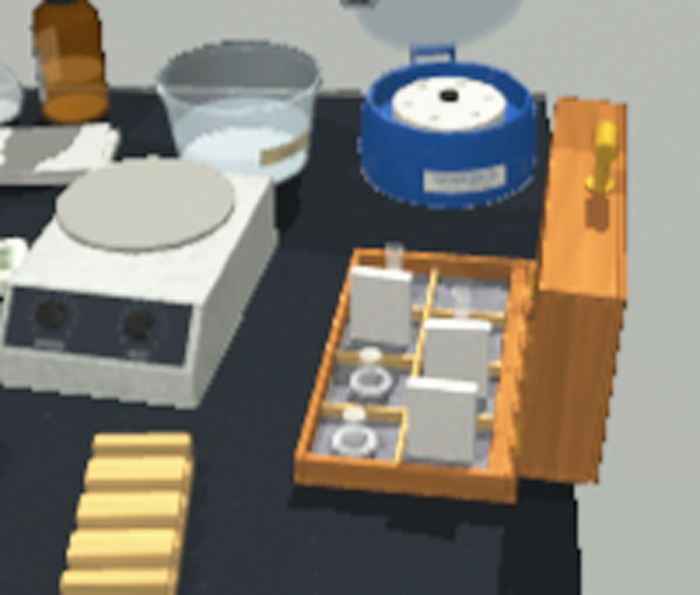

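The wrist view shows the following:

| Row | Contents |
|---|---|
| Front | cuvette at (245,158), in the wrong row; tile at (288,165); stoppers at (338,158) and (386,159) |
| Back | empty at about (243,110); cuvette at (285,115); tiles at (335,112) and (391,115) |

Next I'll zoom in to measure the tray frame, tile tops and rack.

```bash
python3 - <<'E'
from h import *
z=np.load('w6.npz');im=z['im'];d=z['d']
im=z['im'][60:280,200:520]; cv2.imwrite('pics/w6c.png',cv2.resize(im,None,fx=2.5,fy=2.5,interpolation=cv2.INTER_CUBIC)[:,:,::-1])
E
```

```text
(no output)
```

View pics/w6c.png

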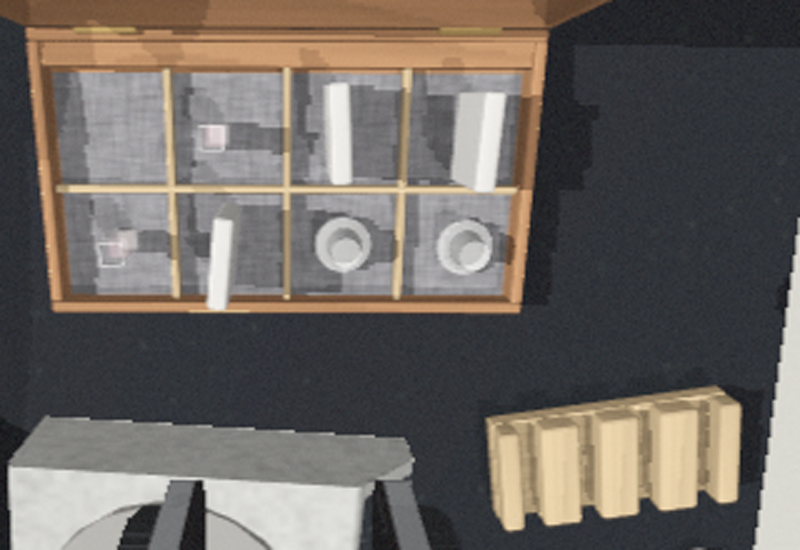

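```bash
python3 - <<'E'
from h import *
z=np.load('w6.npz');K=cam('wrist',status.sense())[0];c=(K,z['R'],z['t'])
def q(pts,zz): return np.array([rayz(c,200+x/2.5-.3,60+y/2.5-.3,zz)[:2] for x,y in pts])
hx=np.array([.5598,-.065]);yaw=-.068
tl={'A':[(325,84),(347,83),(351,184),(331,184)],'B':[(482,92),(505,94),(495,190),(473,190)],'C':[(212,218),(233,219),(228,309),(208,307)]}
# tray rim outer front corners z .022
f=q([(52,312),(520,312)],.022); print('front rim',f, np.linalg.norm(f[1]-f[0])); 
dv=(f[0]-f[1]); ya=dv/np.linalg.norm(dv); yaw=np.arctan2(-ya[0],ya[1]); xa=np.array([ya[1],-ya[0]]); C=f.mean(0)+xa*.073; print('case yaw',yaw,'centre',C)
for k,p in tl.items():
    w=q(p,.065); ce=w.mean(0); ax=(w[0]+w[1]-w[2]-w[3])/2; print(k,ce.round(4),'len',np.linalg.norm(ax).round(4),'th',np.linalg.norm((w[0]+w[3]-w[1]-w[2])/2).round(4),'yaw',np.arctan2(ax[1],ax[0]).round(3),'case',((ce-C)@xa).round(4),((ce-C)@ya).round(4))
for n,p in {'cuvF':[(112,254)],'cuvB':[(213,138)]}.items():
    for zz in (.05,):
        w=q(p,zz)[0]; print(n,w,(w-C)@xa,(w-C)@ya)
r=q([(498,433),(740,402),(737,498),(505,530)],.03); print('rack',r.mean(0),r)
e=(r[0]-r[1]);e2=r[3]-r[2];print('rack len',np.linalg.norm(e),np.linalg.norm(e2),'yaw',np.arctan2(-e[0],e[1]),np.arctan2(-e2[0],e2[1]), 'w',np.linalg.norm(r[0]-r[3]),np.linalg.norm(r[1]-r[2]))
E
```

```text
front rim [[ 0.49376331  0.07224843]
 [ 0.47460139 -0.18732749]] 0.2602822223538906
case yaw -0.07368646523562546 centre [ 0.55698426 -0.06291378]
A [ 0.5789 -0.0891] len 0.045 th 0.0097 yaw -0.001 case 0.0238 -0.0245
B [ 0.5703 -0.1586] len 0.0436 th 0.0105 yaw -0.093 case 0.0203 -0.0945
C [ 0.5224 -0.0282] len 0.0445 th 0.01 yaw -0.151 case -0.0371 0.0321
cuvF [0.52854683 0.02748015] -0.035015040639226884 0.0880550782764618
cuvB [ 0.58107924 -0.02942684] 0.02156429415515508 0.03516993344780174
rack [ 0.37864991 -0.24486759] [[ 0.40556935 -0.17395623]
 [ 0.41468856 -0.31074127]
 [ 0.3529403  -0.31581738]
 [ 0.34140145 -0.17895548]]
rack len 0.13708868222633314 0.13734746757440428 yaw 0.06656969333649433 0.08411123614764494 w 0.06436234143691807 0.06195655146187363
```

```bash
python3 - <<'E'
from h import *
s=status.sense(); print(np.round(s['qpos'],3))
E
```

```text
[-0.22  -0.203  1.858 -0.     1.484  1.423]
```

I'll flip the wrist half a turn, which puts the camera on the robot's side and clear of the open lid, while moving over tile A.

apply_moves(rows=[[[0, 0, 0], [0, 0, -0.18], 0.4], [[0, 0, 0], [0, 0, -0.36], 0.4], [[0, 0, 0], [0, 0, -0.54], 0.4], [[0, 0, 0], [0, 0, -0.72], 0.4], [[0, 0, 0], [0, 0, -0.9], 0.4], [[0, 0, 0], [0, 0, -1.08], 0.4], [[0, 0, 0], [0, 0, -1.26], 0.4], [[0, 0, 0], [0, 0, -1.44], 0.4], [[0, 0, 0], [0, 0, -1.62], 0.4], [[0, 0, 0], [0, 0, -1.8], 0.4]])

```text
time_s: 8.52
tcp_pos: [0.5166, -0.0607, 0.2954]
eef_rot: [0.647, 0.762, -0.0, -0.0]
force: [1.0, -0.2, -0.2]
gripper_width: 0.401
```

apply_moves(rows=[[[0, 0, 0], [0, 0, -0.18], 0.4], [[0, 0, 0], [0, 0, -0.36], 0.4], [[0, 0, 0], [0, 0, -0.54], 0.4], [[0, 0, 0], [0, 0, -0.72], 0.4], [[0, 0, 0], [0, 0, -0.9], 0.4], [[0, 0, 0], [0, 0, -1.08], 0.4], [[0, 0, 0], [0, 0, -1.26], 0.4], [[0, 0, 0], [0, 0, -1.41], 0.4], [[0, 0, 0], [0, 0, -1.41], 0.4]])

```text
time_s: 9.65
tcp_pos: [0.5164, -0.0607, 0.2954]
eef_rot: [0.003, 1.0, -0.0, -0.0]
force: [0.8, -0.5, -0.5]
gripper_width: 0.405
```

```bash
python3 - <<'E'
from h import *
im,d,c=grab('wrist','w7.png'); np.savez('w7.npz',im=im,d=d,R=c[1],t=c[2])
go([.5789,-.0891,.16],np.pi-.001)
E
```

```text
t 9.7 shift [-0.0628, -0.0281, 0.1354] turn [-0.0, -0.0002, -0.0053] | tcp [0.5163, -0.0606, 0.2954] F [0.5, 0.5, 0.4] rows>= 2.4 w 0.404
```

View pics/w7.png

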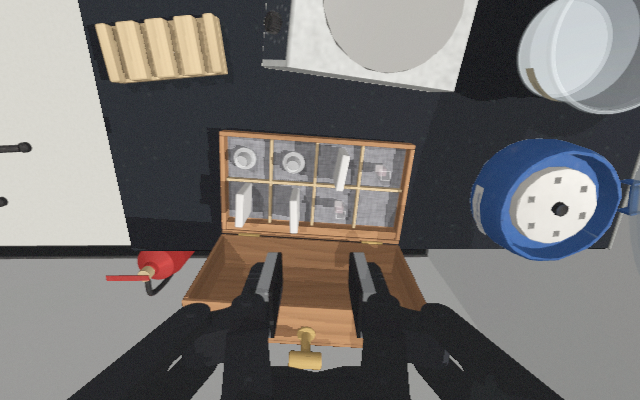

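The flipped view shows the tray with the tiles at (242,207), (294,211) and (343,173). I'll cross-measure from this opposite viewpoint to cancel the calibration bias.

```bash
python3 - <<'E'
from h import *
z=np.load('w7.npz')
im=z['im'][115:255,205:425]; cv2.imwrite('pics/w7c.png',cv2.resize(im,None,fx=3.6,fy=3.6,interpolation=cv2.INTER_CUBIC)[:,:,::-1])
im=z['im'][0:95,85:245]; cv2.imwrite('pics/w7r.png',cv2.resize(im,None,fx=5,fy=5,interpolation=cv2.INTER_CUBIC)[:,:,::-1])
E
```

```text
(no output)
```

View pics/w7c.png

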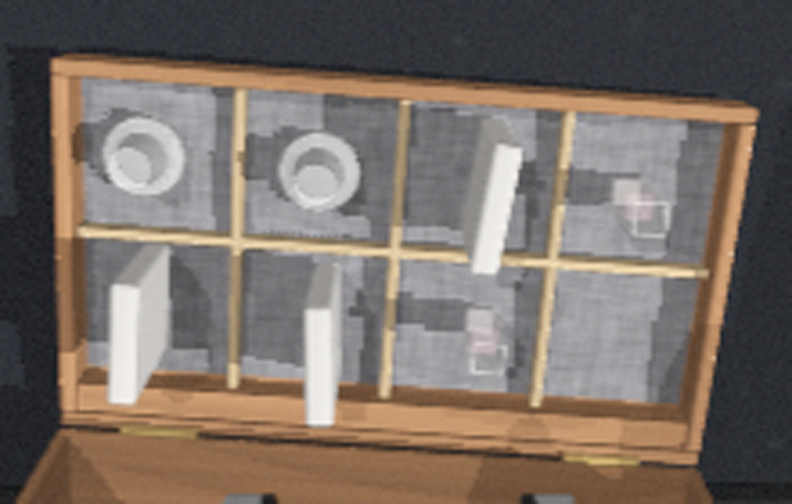

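View pics/w7r.png

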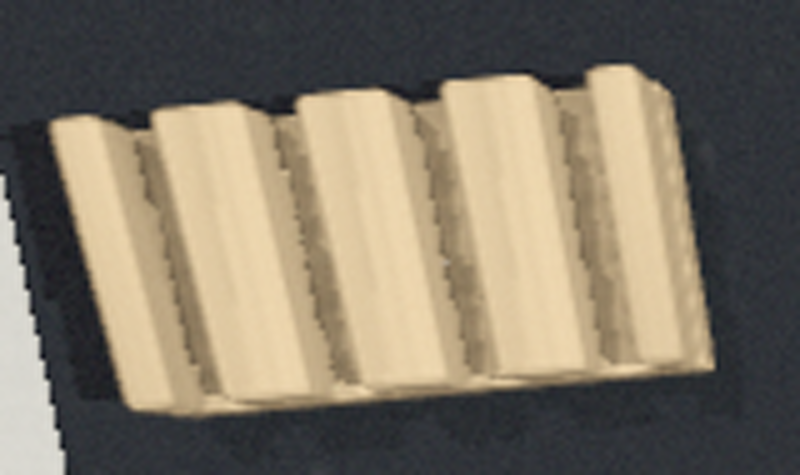

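```bash
cat > meas7.py <<'E'
from h import *
z=np.load('w7.npz');K=cam('wrist',status.sense())[0];c=(K,z['R'],z['t'])
def q(pts,zz,o=(205,115),s=3.6): return np.array([rayz(c,o[0]+x/s-.35,o[1]+y/s-.35,zz)[:2] for x,y in pts])
f=q([(757,105),(52,60)],.022); dv=(f[0]-f[1]); print(np.linalg.norm(dv)); ya=dv/np.linalg.norm(dv); yaw=np.arctan2(-ya[0],ya[1]); xa=np.array([ya[1],-ya[0]]); C=f.mean(0)+xa*.073; print('case yaw',yaw,'centre',C)
tl={'A':[(305,308),(332,309),(332,424),(308,424)],'B':[(112,284),(140,286),(132,403),(109,402)],'C':[(496,140),(521,147),(495,272),(471,270)]}
for k,p in tl.items():
    w=q(p,.065); ce=w.mean(0); ax=-(w[0]+w[1]-w[2]-w[3])/2; print(k,ce.round(4),'len',np.linalg.norm(ax).round(4),'th',np.linalg.norm((w[0]+w[3]-w[1]-w[2])/2).round(4),'yaw',np.arctan2(ax[1],ax[0]).round(3),'case',((ce-C)@xa).round(4),((ce-C)@ya).round(4))
for n,p in {'cuvF':(650,219),'cuvB':(488,360)}.items():
    w=q([p],.05)[0]; print(n,w,(w-C)@xa,(w-C)@ya)
r=q([(635,66),(50,120),(130,407),(682,362)],.03,(85,0),5); print('rack',r.mean(0))
e=(r[0]-r[1]);e2=r[3]-r[2];print('rack len',np.linalg.norm(e),np.linalg.norm(e2),'yaw',np.arctan2(-e[0],e[1]),np.arctan2(-e2[0],e2[1]), 'w',np.linalg.norm(r[0]-r[3]),np.linalg.norm(r[1]-r[2]))
E
python3 meas7.py
```

```text
0.2587294991082565
case yaw -0.06910093984311251 centre [ 0.5565976  -0.06276063]
A [ 0.5786 -0.0896] len 0.0443 th 0.0091 yaw -0.017 case 0.0238 -0.0253
B [ 0.5696 -0.159 ] len 0.0447 th 0.009 yaw -0.129 case 0.0196 -0.0951
C [ 0.521  -0.0279] len 0.045 th 0.0085 yaw -0.172 case -0.038 0.0323
cuvF [0.52866431 0.0283663 ] -0.034158576480696694 0.08898076671540273
cuvB [ 0.58193105 -0.02814845] 0.02288315693039381 0.036278743591089437
rack [ 0.37723806 -0.24484597]
rack len 0.13713084352293262 0.13635020762393377 yaw 0.07342752094854234 0.0682633951006181 w 0.06287189499795805 0.06216818129927516
```

The two views agree to about 1 mm. Tile A is at (0.5787,-0.0893). I'll descend on it and grip.

apply_moves(rows=[[[-0.03, -0.014, 0.03], [0, 0, 0.003], 0.35], [[-0.05, -0.0287, 0.08], [0, 0, 0.003], 0.35], [[-0.0624, -0.0287, 0.13], [0, 0, 0.003], 0.35], [[-0.0624, -0.0287, 0.17], [0, 0, 0.003], 0.35], [[-0.0624, -0.0287, 0.21], [0, 0, 0.003], 0.35], [[-0.0624, -0.0287, 0.24], [0, 0, 0.003], 0.35], [[-0.0624, -0.0287, 0.26], [0, 0, 0.003], 0.35], [[-0.0624, -0.0287, 0.2624], [0, 0, 0.003], 0.35], [[-0.0624, -0.0287, 0.2624], [0, 0, 0.003], 0.35]])

```text
time_s: 10.82
tcp_pos: [0.5789, -0.0896, 0.034]
eef_rot: [0.004, 1.0, -0.0, 0.001]
force: [0.2, 0.4, 1.4]
gripper_width: 0.348
```

```bash
python3 - <<'E'
from h import *
im,d,c=grab('wrist','w8.png')
go([.5787,-.0893,.033],np.pi-.009)
E
```

```text
t 10.88 shift [0.0005, 0.0004, 0.0015] turn [-0.0006, 0.0026, 0.0019] | tcp [0.5792, -0.0897, 0.0345] F [0.8, 0.2, 0.7] rows>= 0.0 w 0.351
```

View pics/w8.png

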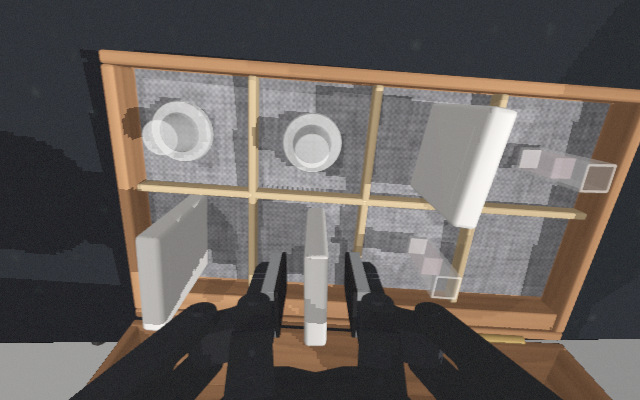

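The tile is centred between the pads at (315,300). Closing and lifting.

apply_moves(rows=[[[0, 0, 0.001], [0, 0, 0], 0.05], [[0, 0, 0.001], [0, 0, 0], 0.05], [[0, 0, 0.001], [0, 0, 0], 0.05], [[0, 0, 0.001], [0, 0, 0], 0.05], [[0, 0, -0.03], [0, 0, 0], 0.05], [[0, 0, -0.07], [0, 0, 0], 0.05], [[0, 0, -0.12], [0, 0, 0], 0.05], [[0, 0, -0.14], [0, 0, 0], 0.05], [[0, 0, -0.14], [0, 0, 0], 0.05]], grip_force=50)

```text
time_s: 12.0
tcp_pos: [0.5785, -0.0896, 0.1739]
eef_rot: [0.003, 1.0, -0.0, 0.001]
force: [-0.5, -0.6, -1.3]
gripper_width: 0.114
```

```bash
cat >> h.py <<'E'
RC=np.array([.378,-.2449]); RY=.073
def rackp(x,y,rc=None,ry=None):
    rc=RC if rc is None else np.array(rc); ry=RY if ry is None else ry
    c,s=np.cos(ry),np.sin(ry); return rc+np.array([c*x-s*y,s*x+c*y])
E
python3 - <<'E'
from h import *
im,d,c=grab('wrist','w9.png'); np.savez('w9.npz',im=im,d=d,R=c[1],t=c[2])
p=rackp(0,-.051); print(p); go([*p,.14],np.pi+RY)
E
```

```text
[ 0.38171969 -0.29576417]
t 12.05 shift [0.1942, -0.2078, 0.032] turn [0.0003, -0.0011, -0.0798] | tcp [0.5774, -0.0893, 0.1718] F [0.3, -0.8, -2.2] rows>= 4.6 w 0.113
```

View pics/w9.png

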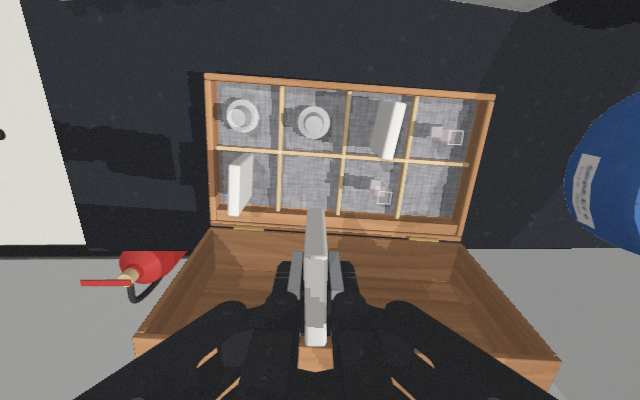

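The tile is held firmly. Moving over the stand's outer groove.

apply_moves(rows=[[[0.03, -0.033, 0.0], [0, 0, -0.03], 0.05], [[0.07, -0.075, 0.0], [0, 0, -0.06], 0.05], [[0.11, -0.118, 0.0], [0, 0, -0.08], 0.05], [[0.15, -0.16, 0.01], [0, 0, -0.08], 0.05], [[0.18, -0.192, 0.03], [0, 0, -0.08], 0.05], [[0.1942, -0.2078, 0.05], [0, 0, -0.08], 0.05], [[0.1942, -0.2078, 0.06], [0, 0, -0.08], 0.05], [[0.1942, -0.2078, 0.06], [0, 0, -0.08], 0.05], [[0.1942, -0.2078, 0.06], [0, 0, -0.08], 0.05]])

```text
time_s: 13.18
tcp_pos: [0.383, -0.2954, 0.113]
eef_rot: [-0.037, 0.999, 0.0, 0.0]
force: [0.6, 0.1, -0.4]
gripper_width: 0.109
```

```bash
python3 - <<'E'
from h import *
im,d,c=grab('wrist','w10.png'); np.savez('w10.npz',im=im,d=d,R=c[1],t=c[2])
p=rackp(0,-.051); go([*p,.042],np.pi+RY)
for x in(-.032,.032):
  for y in (-.063,-.069,-.057,-.045,-.023,-.011,.069): print((x,y),proj(c,[*rackp(x,y),.03]).round(1))
cv2.imwrite('pics/w10c.png',cv2.resize(im[30:340,150:550],None,fx=1.9,fy=1.9,interpolation=cv2.INTER_CUBIC)[:,:,::-1])
E
```

```text
t 13.22 shift [0.0015, -0.0001, 0.0714] turn [-0.0005, 0.0006, 0.0016] | tcp [0.3832, -0.2955, 0.1134] F [0.2, 0.4, -0.2] rows>= 1.1 w 0.107
(-0.032, -0.063) [299.2 168.6]
(-0.032, -0.069) [291.1 168.6]
(-0.032, -0.057) [307.3 168.7]
(-0.032, -0.045) [323.5 168.7]
(-0.032, -0.023) [353.3 168.7]
(-0.032, -0.011) [369.5 168.7]
(-0.032, 0.069) [477.6 168.8]
(0.032, -0.063) [300.5 246.6]
(0.032, -0.069) [293.  246.6]
(0.032, -0.057) [307.9 246.6]
(0.032, -0.045) [322.8 246.6]
(0.032, -0.023) [350.1 246.7]
(0.032, -0.011) [365.  246.7]
(0.032, 0.069) [464.2 246.7]
```

View pics/w10.png

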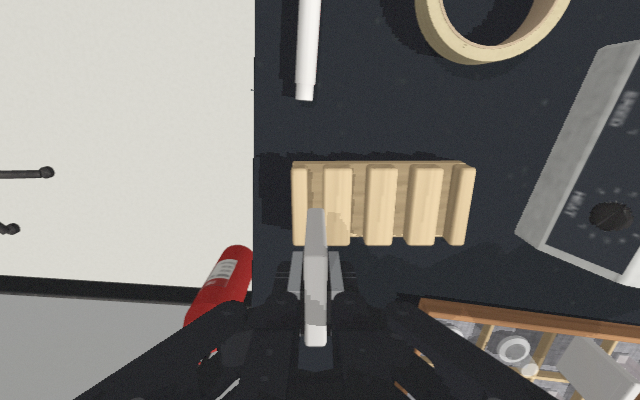

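The stand's strips sit within about 1 px of the prediction, with the target groove at (307–323) and the tile centred at 315. Descending.

apply_moves(rows=[[[0.0015, 0, 0.03], [0, 0, 0.0], 0.05], [[0.0015, 0, 0.044], [0, 0, 0.0], 0.05], [[0.0015, 0, 0.05], [0, 0, 0.0], 0.05], [[0.0015, 0, 0.056], [0, 0, 0.0], 0.05], [[0.0015, 0, 0.062], [0, 0, 0.0], 0.05], [[0.0015, 0, 0.068], [0, 0, 0.0], 0.05], [[0.0015, 0, 0.071], [0, 0, 0.0], 0.05], [[0.0015, 0, 0.071], [0, 0, 0.0], 0.05]])

```text
time_s: 14.22
tcp_pos: [0.3807, -0.2959, 0.0417]
eef_rot: [-0.037, 0.999, 0.0, -0.0]
force: [-0.4, -0.6, -0.4]
gripper_width: 0.108
```

```bash
python3 - <<'E'
from h import *
im,d,c=grab('wrist','w11.png')
p=rackp(0,-.051); go([*p,.042],np.pi+RY)
E
```

```text
t 14.28 shift [-0.0009, 0.0002, -0.0001] turn [0.0001, -0.0, 0.0001] | tcp [0.3808, -0.296, 0.0419] F [0.3, 0.5, -0.3] rows>= 0.0 w 0.112
```

View pics/w11.png

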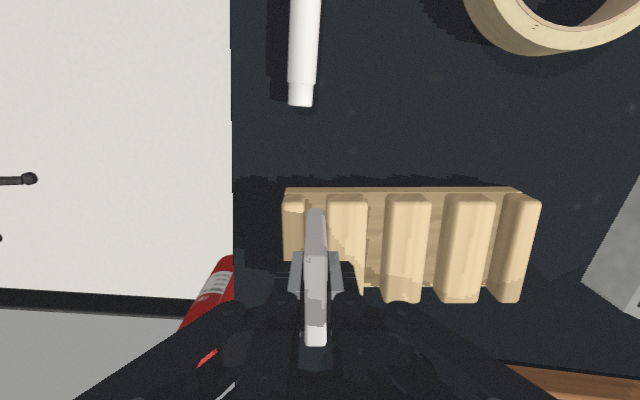

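The tile slid into the groove with no contact force. I'll release with a small opening, rise, and look.

apply_moves(rows=[[[0, 0, 0], [0, 0, 0], 0.22], [[0, 0, 0], [0, 0, 0], 0.22], [[0, 0, -0.02], [0, 0, 0], 0.22], [[0, 0, -0.06], [0, 0, 0], 0.3], [[0, 0, -0.1], [0, 0, 0], 0.35], [[0, 0, -0.13], [0, 0, 0], 0.35], [[0, 0, -0.13], [0, 0, 0], 0.35]])

```text
time_s: 15.15
tcp_pos: [0.3823, -0.2974, 0.1753]
eef_rot: [-0.037, 0.999, -0.002, 0.002]
force: [0.9, -1.1, -0.6]
gripper_width: 0.349
```

```bash
python3 - <<'E'
from h import *
im,d,c=grab('wrist','w12.png')
go([.570,-.1588,.12],np.pi-.11)
E
```

```text
t 15.2 shift [-0.1982, 0.1236, 0.0531] turn [-0.0018, 0.002, 0.1832] | tcp [0.3813, -0.2965, 0.173] F [-0.7, 0.2, -1.0] rows>= 3.8 w 0.349
```

View pics/w12.png

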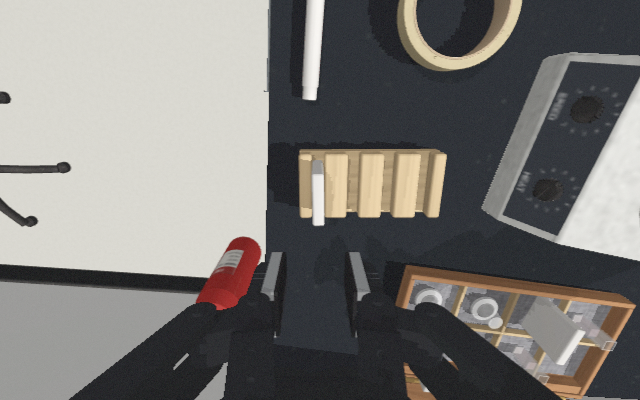

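Tile A stands in the outer groove at (318,192). Going for tile B.

apply_moves(rows=[[[-0.03, 0.02, 0], [0, 0, 0.04], 0.35], [[-0.08, 0.05, 0], [0, 0, 0.08], 0.35], [[-0.13, 0.081, 0], [0, 0, 0.12], 0.35], [[-0.17, 0.106, 0.02], [0, 0, 0.16], 0.35], [[-0.19, 0.119, 0.04], [0, 0, 0.183], 0.35], [[-0.1982, 0.1236, 0.06], [0, 0, 0.183], 0.35], [[-0.1982, 0.1236, 0.07], [0, 0, 0.183], 0.35], [[-0.1982, 0.1236, 0.07], [0, 0, 0.183], 0.35]])

```text
time_s: 16.2
tcp_pos: [0.5679, -0.1586, 0.1003]
eef_rot: [0.055, 0.998, 0.0, -0.002]
force: [0.4, 0.1, 0.7]
gripper_width: 0.35
```

```bash
python3 - <<'E'
from h import *
im,d,c=grab('wrist','w13.png')
go([.570,-.1588,.033],np.pi-.11)
E
```

```text
t 16.25 shift [-0.0014, 0.0003, 0.0686] turn [0.0001, -0.0009, -0.0009] | tcp [0.5686, -0.1589, 0.1016] F [0.5, 0.1, 0.2] rows>= 1.1 w 0.349
```

View pics/w13.png

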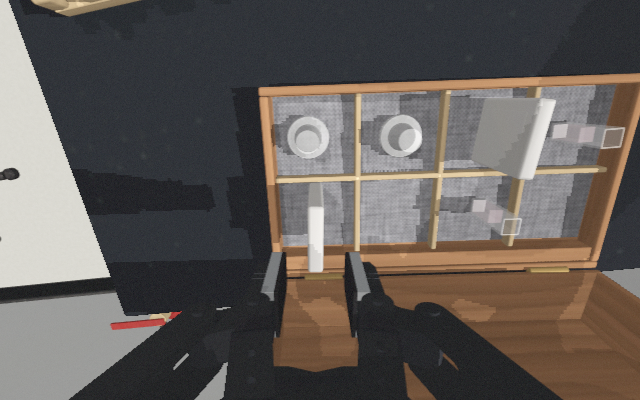

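Tile B is aligned at u≈316. Descend, grip, lift.

apply_moves(rows=[[[-0.0014, 0, 0.03], [0, 0, 0], 0.35], [[-0.0014, 0, 0.055], [0, 0, 0], 0.35], [[-0.0014, 0, 0.0686], [0, 0, 0], 0.35], [[-0.0014, 0, 0.0686], [0, 0, 0], 0.3], [[-0.0014, 0, 0.0686], [0, 0, 0], 0.05], [[-0.0014, 0, 0.0686], [0, 0, 0], 0.05], [[-0.0014, 0, 0.0686], [0, 0, 0], 0.05], [[-0.0014, 0, 0.0686], [0, 0, 0], 0.05], [[-0.0014, 0, 0.04], [0, 0, 0], 0.05], [[-0.0014, 0, 0], [0, 0, 0], 0.05]])

```text
time_s: 17.5
tcp_pos: [0.5693, -0.1577, 0.1006]
eef_rot: [0.055, 0.998, 0.001, -0.002]
force: [0.6, -0.2, -0.3]
gripper_width: 0.112
```

```bash
python3 - <<'E'
from h import *
p=rackp(0,-.017); go([*p,.113],np.pi+RY)
E
```

```text
t 17.5 shift [0.1775, -0.1243, -0.0118] turn [0.0016, -0.0042, -0.1827] | tcp [0.5693, -0.1577, 0.1006] F [0.6, -0.2, -0.3] rows>= 3.5 w 0.112
```

```bash
python3 - <<'E'
from h import *
p=rackp(0,.051); go([*p,.113],np.pi+RY)
E
```

```text
t 17.5 shift [0.1899, -0.0574, -0.0117] turn [0.0016, -0.0042, -0.1827] | tcp [0.5693, -0.1577, 0.1006] F [0.6, -0.2, -0.3] rows>= 3.2 w 0.112
```

apply_moves(rows=[[[0.0, 0, -0.04], [0, 0, 0], 0.05], [[0.04, -0.012, -0.06], [0, 0, -0.05], 0.05], [[0.09, -0.027, -0.06], [0, 0, -0.1], 0.05], [[0.14, -0.042, -0.05], [0, 0, -0.15], 0.05], [[0.175, -0.053, -0.03], [0, 0, -0.183], 0.05], [[0.1899, -0.0574, -0.012], [0, 0, -0.183], 0.05], [[0.1899, -0.0574, -0.012], [0, 0, -0.183], 0.05], [[0.1899, -0.0574, -0.012], [0, 0, -0.183], 0.05]])

```text
time_s: 18.5
tcp_pos: [0.3766, -0.1948, 0.1146]
eef_rot: [-0.037, 0.999, -0.0, 0.001]
force: [0.1, 0.6, -1.2]
gripper_width: 0.11
```

```bash
python3 - <<'E'
from h import *
im,d,c=grab('wrist','w14.png'); np.savez('w14.npz',im=im,d=d,R=c[1],t=c[2])
p=rackp(0,.051); go([*p,.042],np.pi+RY)
for x in(-.032,.032):
  for y in (-.069,.023,.045,.057,.069): print((x,y),proj(c,[*rackp(x,y),.03]).round(1))
E
```

```text
t 18.55 shift [0.0027, 0.0011, 0.073] turn [-0.0009, 0.0014, 0.0007] | tcp [0.3769, -0.1949, 0.115] F [-0.5, 0.8, -0.4] rows>= 1.2 w 0.11
(-0.032, -0.069) [155.7 166.8]
(-0.032, 0.023) [279.4 166.8]
(-0.032, 0.045) [309.  166.8]
(-0.032, 0.057) [325.1 166.8]
(-0.032, 0.069) [341.3 166.8]
(0.032, -0.069) [168.9 244.5]
(0.032, 0.023) [282.4 244.5]
(0.032, 0.045) [309.5 244.5]
(0.032, 0.057) [324.3 244.5]
(0.032, 0.069) [339.2 244.5]
```

View pics/w14.png

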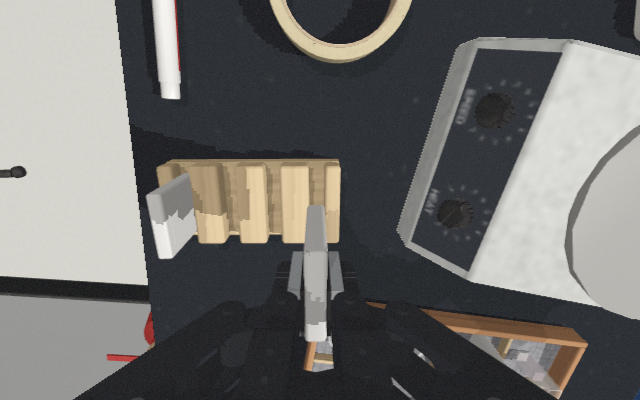

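The end groove is at u 309–326, as predicted, and the tile is about 1 mm to its left. I'll correct that and descend.

apply_moves(rows=[[[0.0027, 0.0011, 0.03], [0, 0, 0.0], 0.05], [[0.0027, 0.0011, 0.044], [0, 0, 0.0], 0.05], [[0.0027, 0.0011, 0.052], [0, 0, 0.0], 0.05], [[0.0027, 0.0011, 0.058], [0, 0, 0.0], 0.05], [[0.0027, 0.0011, 0.064], [0, 0, 0.0], 0.05], [[0.0027, 0.0011, 0.07], [0, 0, 0.0], 0.05], [[0.0027, 0.0011, 0.073], [0, 0, 0.0], 0.05], [[0.0027, 0.0011, 0.073], [0, 0, 0.0], 0.05]])

```text
time_s: 19.55
tcp_pos: [0.3732, -0.194, 0.0418]
eef_rot: [-0.037, 0.999, 0.0, -0.0]
force: [-2.0, 1.0, 5.1]
gripper_width: 0.106
```

```bash
python3 - <<'E'
from h import *
im,d,c=grab('wrist','w15.png')
p=rackp(0,.051); go([*p,.042],np.pi+RY)
E
```

```text
t 19.6 shift [-0.0011, -0.0002, -0.0002] turn [0.0, -0.0002, 0.0002] | tcp [0.3732, -0.194, 0.0418] F [-2.4, 1.4, 5.2] rows>= 0.0 w 0.109
```

View pics/w15.png

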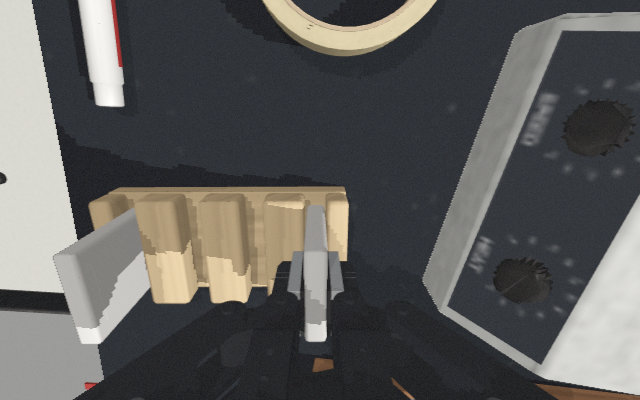

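There is slight floor contact (5 N) and the tile is in the groove. Releasing.

apply_moves(rows=[[[0, 0, 0], [0, 0, 0], 0.22], [[0, 0, 0], [0, 0, 0], 0.22], [[0, 0, -0.02], [0, 0, 0], 0.22], [[0, 0, -0.06], [0, 0, 0], 0.3], [[0, 0, -0.1], [0, 0, 0], 0.35], [[0, 0, -0.13], [0, 0, 0], 0.35], [[0, 0, -0.13], [0, 0, 0], 0.35]])

```text
time_s: 20.48
tcp_pos: [0.3745, -0.1948, 0.1738]
eef_rot: [-0.037, 0.999, -0.002, 0.002]
force: [0.3, 0.2, 0.8]
gripper_width: 0.347
```

```bash
python3 - <<'E'
from h import *
im,d,c=grab('wrist','w16.png')
go([.5217,-.028,.1],np.pi-.16)
E
```

```text
t 20.52 shift [-0.1599, 0.1548, 0.0716] turn [-0.0012, 0.0018, 0.2332] | tcp [0.3734, -0.194, 0.1716] F [0.3, -0.2, 0.1] rows>= 3.7 w 0.35
```

View pics/w16.png

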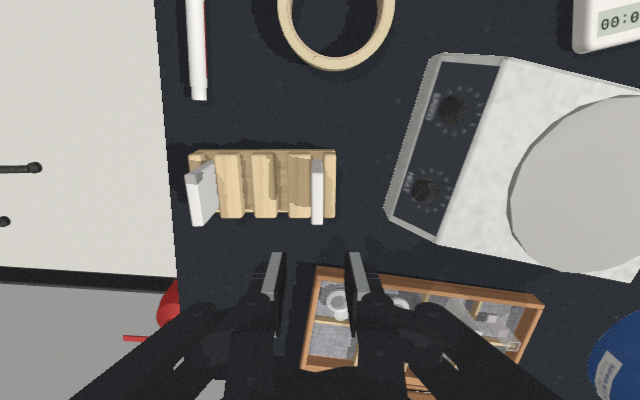

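Tile B stands in the end groove at (318,190). Next, tile C.

apply_moves(rows=[[[-0.03, 0.03, 0], [0, 0, 0.05], 0.35], [[-0.06, 0.06, 0], [0, 0, 0.1], 0.35], [[-0.1, 0.095, 0], [0, 0, 0.16], 0.35], [[-0.13, 0.126, 0.01], [0, 0, 0.2], 0.35], [[-0.15, 0.146, 0.03], [0, 0, 0.233], 0.35], [[-0.16, 0.155, 0.05], [0, 0, 0.233], 0.35], [[-0.16, 0.155, 0.07], [0, 0, 0.233], 0.35], [[-0.16, 0.155, 0.07], [0, 0, 0.233], 0.35]])

```text
time_s: 21.52
tcp_pos: [0.5183, -0.0268, 0.0967]
eef_rot: [0.08, 0.997, 0.0, -0.004]
force: [-0.5, -0.1, -0.7]
gripper_width: 0.354
```

```bash
python3 - <<'E'
from h import *
im,d,c=grab('wrist','w17.png')
go([.5217,-.028,.033],np.pi-.16)
E
```

```text
t 21.57 shift [-0.0026, -0.0005, 0.0655] turn [-0.0, -0.0048, 0.0003] | tcp [0.5195, -0.0272, 0.0985] F [0.6, -0.5, -0.8] rows>= 1.0 w 0.353
```

View pics/w17.png

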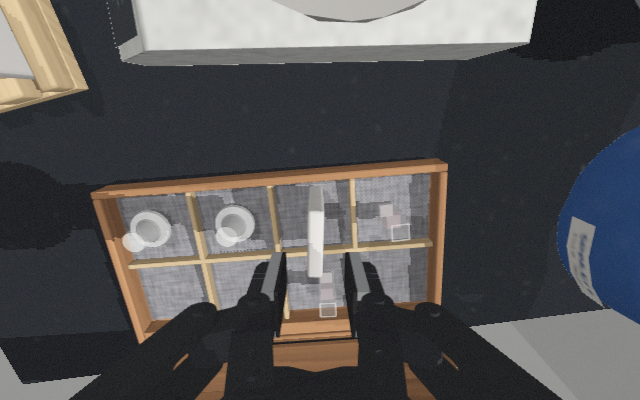

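Tile C is aligned at u≈316 and the back-row cuvette at (328,310) is clear of the fingers. Grip and lift.

apply_moves(rows=[[[-0.002, 0, 0.03], [0, 0, 0], 0.35], [[-0.002, 0, 0.052], [0, 0, 0], 0.35], [[-0.002, 0, 0.0655], [0, 0, 0], 0.35], [[-0.002, 0, 0.0655], [0, 0, 0], 0.3], [[-0.002, 0, 0.0655], [0, 0, 0], 0.05], [[-0.002, 0, 0.0655], [0, 0, 0], 0.05], [[-0.002, 0, 0.0655], [0, 0, 0], 0.05], [[-0.002, 0, 0.0655], [0, 0, 0], 0.05], [[-0.002, 0, 0.035], [0, 0, 0], 0.05], [[-0.002, 0, -0.01], [0, 0, 0], 0.05]])

```text
time_s: 22.82
tcp_pos: [0.5213, -0.0275, 0.1095]
eef_rot: [0.08, 0.997, 0.0, -0.003]
force: [-0.0, 0.3, -0.1]
gripper_width: 0.11
```

```bash
python3 - <<'E'
from h import *
p=rackp(0,-.017); go([*p,.113],np.pi+RY)
im,d,c=grab('top'); cv2.imwrite('pics/t18c.png',cv2.resize(im[130:270,290:460],None,fx=4.5,fy=4.5)[:,:,::-1])
E
```

```text
t 22.82 shift [0.103, -0.254, -0.0029] turn [0.0006, -0.0051, -0.2328] | tcp [0.5213, -0.0275, 0.1095] F [-0.0, 0.3, -0.1] rows>= 4.4 w 0.11
```

View pics/t18c.png

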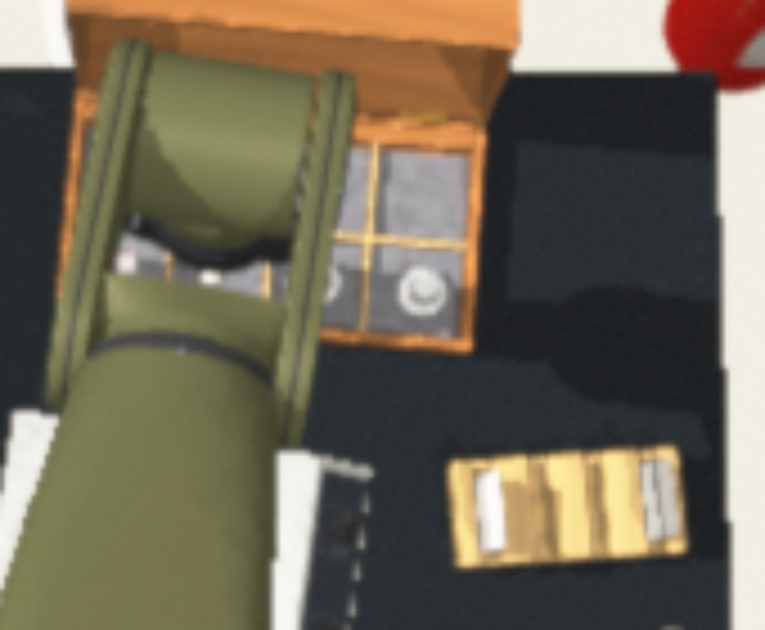

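The stand is unmoved in the top view. Moving tile C to the groove at -0.017, higher over the stirrer corner.

apply_moves(rows=[[[0.0, 0, -0.045], [0, 0, 0], 0.05], [[0.01, -0.03, -0.06], [0, 0, -0.05], 0.05], [[0.03, -0.08, -0.06], [0, 0, -0.1], 0.05], [[0.05, -0.13, -0.06], [0, 0, -0.15], 0.05], [[0.07, -0.18, -0.06], [0, 0, -0.2], 0.05], [[0.09, -0.225, -0.06], [0, 0, -0.233], 0.05], [[0.103, -0.254, -0.03], [0, 0, -0.233], 0.05], [[0.103, -0.254, -0.003], [0, 0, -0.233], 0.05], [[0.103, -0.254, -0.003], [0, 0, -0.233], 0.05]])

```text
time_s: 24.0
tcp_pos: [0.3791, -0.2609, 0.1111]
eef_rot: [-0.036, 0.999, 0.002, -0.002]
force: [0.2, -0.0, -0.7]
gripper_width: 0.108
```

```bash
python3 - <<'E'
from h import *
im,d,c=grab('wrist','w19.png'); np.savez('w19.npz',im=im,d=d,R=c[1],t=c[2])
p=rackp(0,-.017); go([*p,.042],np.pi+RY)
for x in(-.032,.032):
  for y in (-.069,-.023,-.011,.011,.069): print((x,y),proj(c,[*rackp(x,y),.03]).round(1))
E
```

```text
t 24.05 shift [0.001, -0.0004, 0.0709] turn [0.0019, -0.0018, 0.0] | tcp [0.3804, -0.2616, 0.1129] F [0.6, 0.3, -1.0] rows>= 1.1 w 0.107
(-0.032, -0.069) [243.3 171.6]
(-0.032, -0.023) [305.8 171.4]
(-0.032, -0.011) [322.1 171.4]
(-0.032, 0.011) [352.  171.3]
(-0.032, 0.069) [430.6 171.1]
(0.032, -0.069) [249.3 249.9]
(0.032, -0.023) [306.7 249.7]
(0.032, -0.011) [321.7 249.6]
(0.032, 0.011) [349.1 249.5]
(0.032, 0.069) [421.3 249.3]
```

View pics/w19.png

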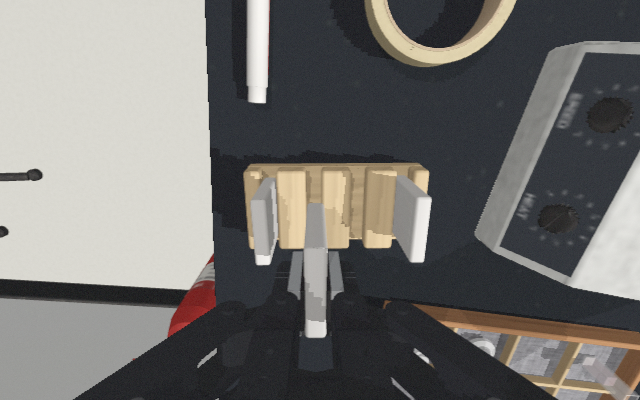

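The groove edges are at u≈306 and 322, the tile is centred at 315, and the other two tiles stand properly. Descending.

apply_moves(rows=[[[0.001, -0.0004, 0.03], [0, 0, 0.0], 0.05], [[0.001, -0.0004, 0.044], [0, 0, 0.0], 0.05], [[0.001, -0.0004, 0.052], [0, 0, 0.0], 0.05], [[0.001, -0.0004, 0.058], [0, 0, 0.0], 0.05], [[0.001, -0.0004, 0.064], [0, 0, 0.0], 0.05], [[0.001, -0.0004, 0.069], [0, 0, 0.0], 0.05], [[0.001, -0.0004, 0.071], [0, 0, 0.0], 0.05], [[0.001, -0.0004, 0.071], [0, 0, 0.0], 0.05]])

```text
time_s: 25.05
tcp_pos: [0.3803, -0.2629, 0.0436]
eef_rot: [-0.037, 0.999, -0.0, 0.0]
force: [-1.2, 1.4, 3.8]
gripper_width: 0.104
```

```bash
python3 - <<'E'
from h import *
im,d,c=grab('wrist','w20.png')
p=rackp(0,-.017); go([*p,.042],np.pi+RY)
E
```

```text
t 25.1 shift [0.001, 0.0011, 0.0016] turn [-0.0002, 0.0001, 0.0002] | tcp [0.3803, -0.2629, 0.0436] F [-2.1, 0.8, 4.7] rows>= 0.0 w 0.106
```

View pics/w20.png

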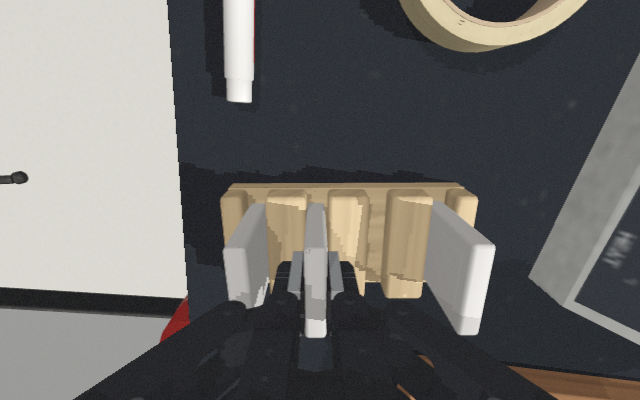

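The tile is seated in the groove, with light floor contact. Release and rise.

apply_moves(rows=[[[0, 0, 0], [0, 0, 0], 0.2], [[0, 0, 0], [0, 0, 0], 0.2], [[0, 0, -0.02], [0, 0, 0], 0.2], [[0, 0, -0.06], [0, 0, 0], 0.3], [[0, 0, -0.1], [0, 0, 0], 0.35], [[0, 0, -0.13], [0, 0, 0], 0.35], [[0, 0, -0.13], [0, 0, 0], 0.35]])

```text
time_s: 25.98
tcp_pos: [0.3816, -0.2638, 0.1758]
eef_rot: [-0.037, 0.999, -0.002, 0.002]
force: [1.0, -0.8, 0.2]
gripper_width: 0.353
```

```bash
python3 - <<'E'
from h import *
im,d,c=grab('wrist','w21.png')
im,d,c=grab('side'); cv2.imwrite('pics/s21.png',cv2.resize(im[150:340,200:420],None,fx=3.5,fy=3.1,interpolation=cv2.INTER_CUBIC)[:,:,::-1])
go([.5286,.028,.13],np.pi-.07)
E
```

```text
t 26.07 shift [-0.1696, 0.2787, 0.0422] turn [0.0004, -0.0005, 0.1432] | tcp [0.3799, -0.2624, 0.1721] F [0.1, -0.7, -0.7] rows>= 5.3 w 0.352
```

View pics/w21.png

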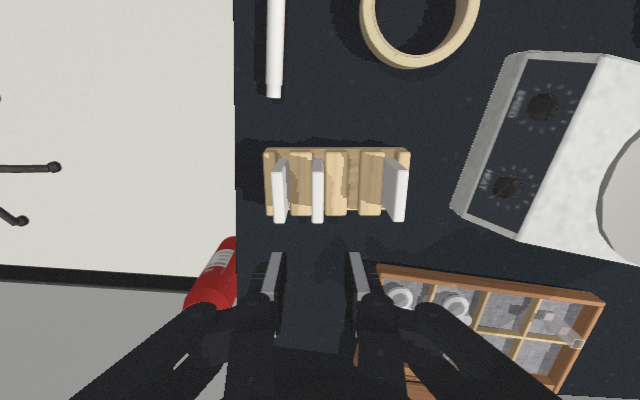

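View pics/s21.png

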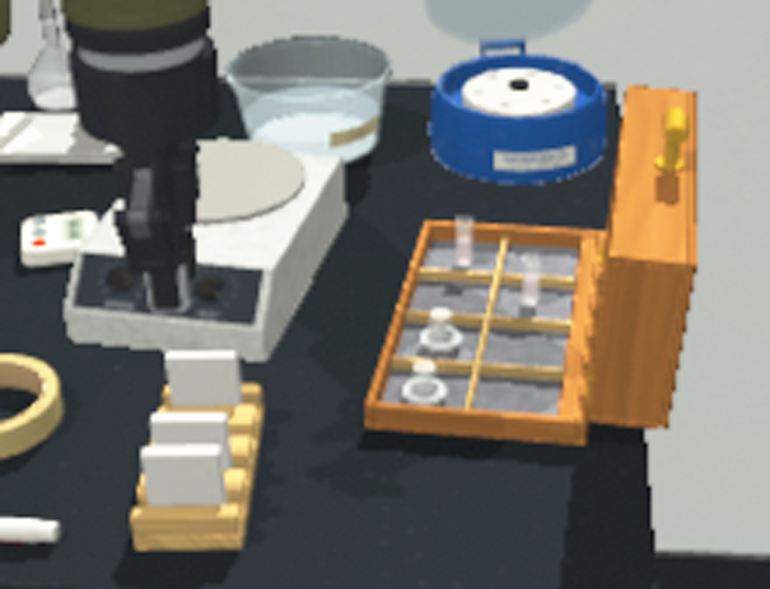

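All three tiles stand in grooves. Now the front-row cuvette: I'll hover and measure it.

apply_moves(rows=[[[-0.03, 0.05, -0.01], [0, 0, 0.03], 0.35], [[-0.06, 0.1, -0.01], [0, 0, 0.07], 0.35], [[-0.09, 0.15, -0.01], [0, 0, 0.1], 0.35], [[-0.12, 0.2, -0.01], [0, 0, 0.143], 0.35], [[-0.15, 0.245, -0.01], [0, 0, 0.143], 0.35], [[-0.167, 0.275, 0.01], [0, 0, 0.143], 0.35], [[-0.1696, 0.2787, 0.04], [0, 0, 0.143], 0.35], [[-0.1696, 0.2787, 0.042], [0, 0, 0.143], 0.35], [[-0.1696, 0.2787, 0.042], [0, 0, 0.143], 0.35]])

```text
time_s: 27.2
tcp_pos: [0.5283, 0.0274, 0.1302]
eef_rot: [0.035, 0.999, -0.0, -0.001]
force: [0.1, 0.0, -0.0]
gripper_width: 0.354
```

```bash
python3 - <<'E'
from h import *
im,d,c=grab('wrist','w22.png'); np.savez('w22.npz',im=im,d=d,R=c[1],t=c[2])
cv2.imwrite('pics/w22c.png',cv2.resize(im[140:290,240:400],None,fx=5,fy=4*1,interpolation=cv2.INTER_CUBIC)[:,:,::-1])
print(proj(c,[.5286,.028,.05]))
s=status.sense();print(s['tcp_pos'])
E
```

```text
[316.55095217 212.55148523]
[0.52897098 0.02723453 0.13124148]
```

View pics/w22.png

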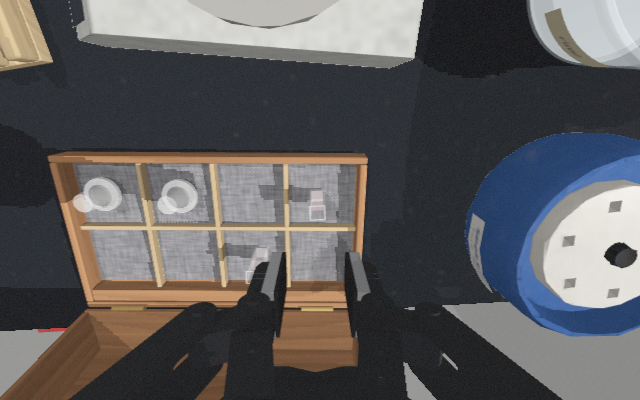

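View pics/w22c.png

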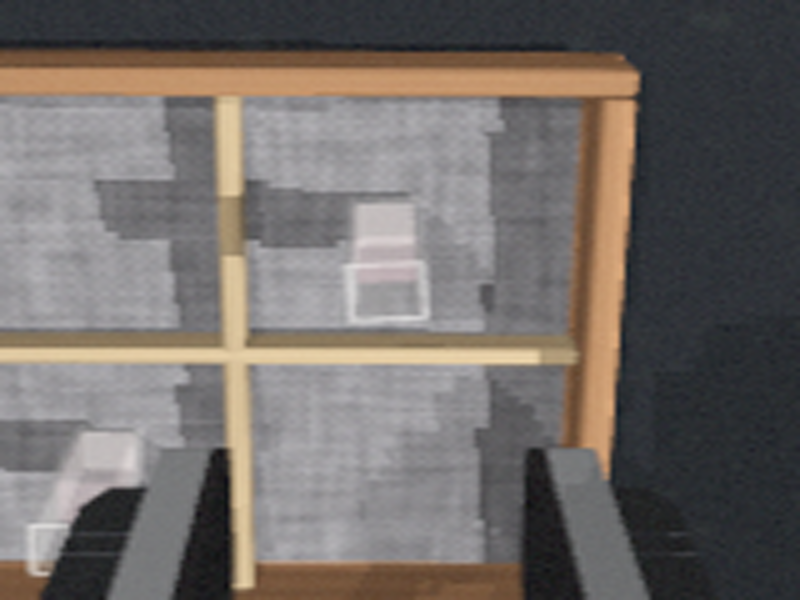

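The cuvette's top square is centred at (317.6,212.8), within 1 px of the prediction, and turned about 0.05 rad. Descend, grip gently, lift.

apply_moves(rows=[[[0.0004, 0.0014, 0.03], [0, 0, -0.05], 0.35], [[0.0004, 0.0014, 0.07], [0, 0, -0.05], 0.35], [[0.0004, 0.0014, 0.095], [0, 0, -0.05], 0.35], [[0.0004, 0.0014, 0.109], [0, 0, -0.05], 0.35], [[0.0004, 0.0014, 0.109], [0, 0, -0.05], 0.3], [[0.0004, 0.0014, 0.109], [0, 0, -0.05], 0.07], [[0.0004, 0.0014, 0.109], [0, 0, -0.05], 0.07], [[0.0004, 0.0014, 0.109], [0, 0, -0.05], 0.07], [[0.0004, 0.0014, 0.109], [0, 0, -0.05], 0.07]], grip_force=30)

```text
time_s: 28.38
tcp_pos: [0.5299, 0.0291, 0.0234]
eef_rot: [0.01, 1.0, -0.0, 0.001]
force: [-0.2, -0.3, 5.9]
gripper_width: 0.135
```

```bash
python3 - <<'E'
from h import *
im,d,c=grab('wrist','w23.png')
C=np.array([.5568,-.0628]);a=-.071
p=C+Ro.from_euler('z',a).as_matrix()[:2,:2]@np.array([.0235,.090]);print(p)
go([*p,.022],np.pi-.07)
E
```

```text
[0.58662543 0.02530615]
t 28.43 shift [-0.0568, -0.0027, 0.0016] turn [-0.0002, 0.0027, 0.0503] | tcp [0.5299, 0.0291, 0.0235] F [-0.6, 0.2, 5.9] rows>= 0.9 w 0.139
```

View pics/w23.png

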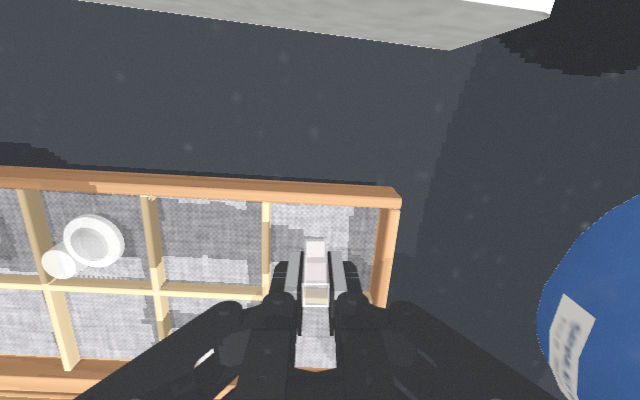

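The cuvette is held (11.8 mm). I'll lift, carry 50 mm back over the divider, and lower.

apply_moves(rows=[[[0, 0, -0.02], [0, 0, 0], 0.07], [[0, 0, -0.05], [0, 0, 0.0], 0.07], [[-0.01, 0, -0.055], [0, 0, 0.02], 0.07], [[-0.03, -0.0015, -0.055], [0, 0, 0.05], 0.07], [[-0.045, -0.003, -0.055], [0, 0, 0.05], 0.07], [[-0.05, -0.003, -0.045], [0, 0, 0.05], 0.07], [[-0.05, -0.003, -0.03], [0, 0, 0.05], 0.07], [[-0.05, -0.003, -0.018], [0, 0, 0.05], 0.07], [[-0.05, -0.003, -0.01], [0, 0, 0.05], 0.07], [[-0.05, -0.003, -0.006], [0, 0, 0.05], 0.07]])

```text
time_s: 29.68
tcp_pos: [0.5779, 0.0253, 0.027]
eef_rot: [0.035, 0.999, 0.0, -0.001]
force: [-0.2, -0.0, -0.1]
gripper_width: 0.136
```

```bash
python3 - <<'E'
from h import *
im,d,c=grab('wrist','w24.png')
im,d,c=grab('side'); cv2.imwrite('pics/s24.png',cv2.resize(im[150:310,260:420],None,fx=4.5,fy=3.7,interpolation=cv2.INTER_CUBIC)[:,:,::-1])
go([.58,.0255,.0235],np.pi-.07)
E
```

```text
t 29.77 shift [-0.0018, 0.0004, 0.004] turn [0.0, -0.0007, 0.0003] | tcp [0.5782, 0.0252, 0.0275] F [0.2, -0.6, 0.6] rows>= 0.1 w 0.137
```

View pics/w24.png

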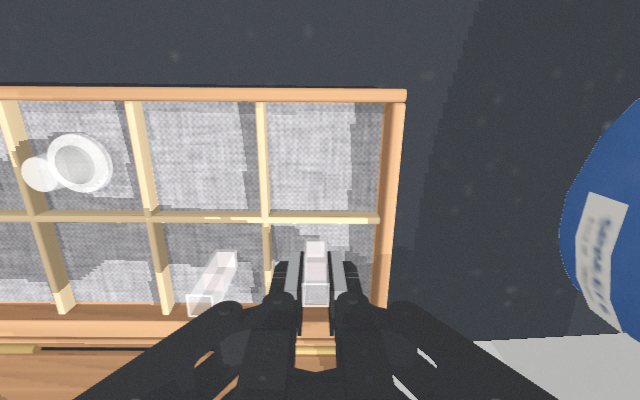

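View pics/s24.png

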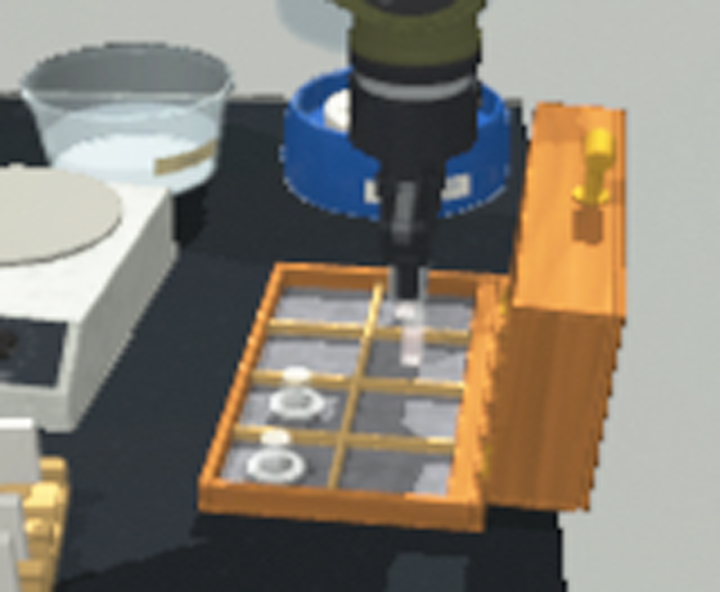

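The cuvette is over the empty back-row compartment at (316,275). Lowering the last 4 mm, then release.

apply_moves(rows=[[[0, 0, 0.002], [0, 0, 0], 0.07], [[0, 0, 0.004], [0, 0, 0], 0.07], [[0, 0, 0.0045], [0, 0, 0], 0.07], [[0, 0, 0.0045], [0, 0, 0], 0.07]])

```text
time_s: 30.28
tcp_pos: [0.5786, 0.0252, 0.0236]
eef_rot: [0.035, 0.999, 0.0, 0.0]
force: [0.4, -0.4, -0.7]
gripper_width: 0.136
```

apply_moves(rows=[[[0, 0, 0], [0, 0, 0], 0.18], [[0, 0, 0], [0, 0, 0], 0.25], [[0, 0, 0], [0, 0, 0], 0.28], [[0, 0, -0.02], [0, 0, 0], 0.28], [[0, 0, -0.05], [0, 0, 0], 0.3], [[0, 0, -0.09], [0, 0, 0], 0.35], [[0.01, 0, -0.12], [0, 0, 0], 0.35], [[0.04, -0.02, -0.14], [0, 0, 0], 0.35], [[0.04, -0.02, -0.14], [0, 0, 0], 0.35]])

```text
time_s: 31.4
tcp_pos: [0.5378, 0.0074, 0.1673]
eef_rot: [0.035, 0.999, -0.0, 0.003]
force: [0.0, 0.3, -0.4]
gripper_width: 0.349
```

```bash
python3 - <<'E'
from h import *
im,d,c=grab('wrist','w25.png'); np.savez('w25.npz',im=im,d=d,R=c[1],t=c[2])
im,d,c=grab('side'); cv2.imwrite('pics/s25.png',cv2.resize(im[150:330,220:420],None,fx=4,fy=3.3,interpolation=cv2.INTER_CUBIC)[:,:,::-1])
E
```

```text
(no output)
```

View pics/w25.png

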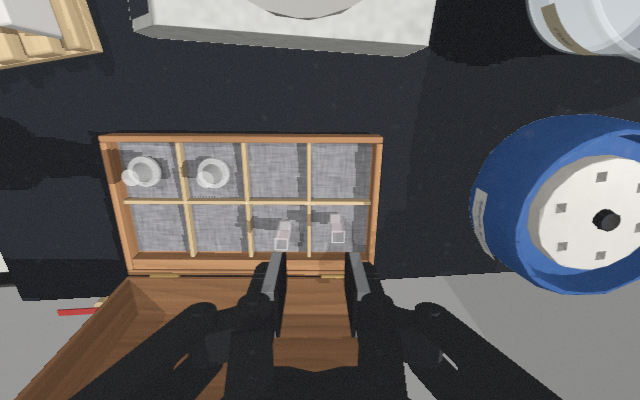

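View pics/s25.png

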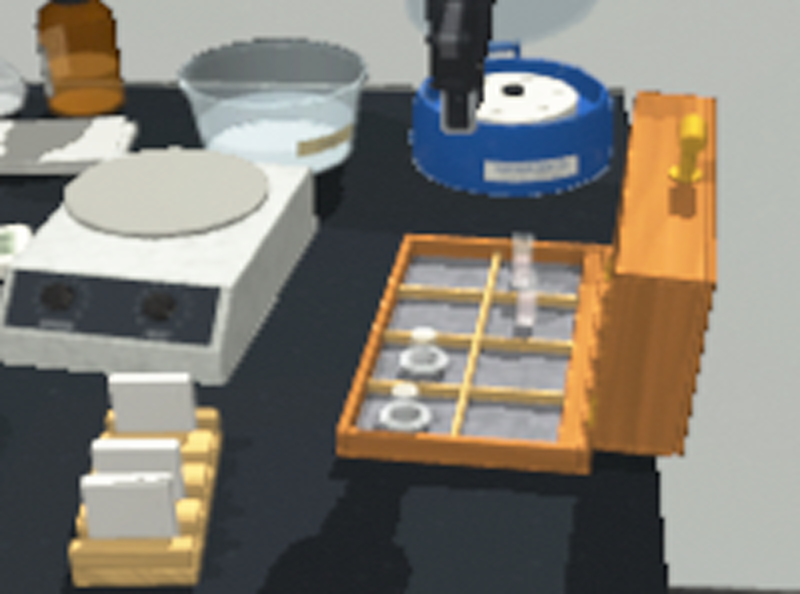

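Both cuvettes stand upright in the back row at (283,240) and (338,235), and both stoppers are in front. Now I'll go back to the handle, from above.

```bash
python3 - <<'E'
from h import *
go([.6807,-.0723,.27],np.pi-.07)
E
```

```text
t 31.5 shift [-0.1486, -0.0701, -0.105] turn [0.0002, 0.0023, -0.0002] | tcp [0.5376, 0.008, 0.1647] F [-0.6, -0.1, 0.5] rows>= 3.1 w 0.352
```

apply_moves(rows=[[[0, 0, -0.04], [0, 0, 0], 0.6], [[0, -0.01, -0.09], [0, 0, 0], 0.6], [[-0.02, -0.03, -0.115], [0, 0, 0], 0.6], [[-0.06, -0.05, -0.115], [0, 0, 0], 0.6], [[-0.1, -0.065, -0.115], [0, 0, 0], 0.6], [[-0.13, -0.07, -0.115], [0, 0, 0], 0.6], [[-0.1486, -0.0701, -0.115], [0, 0, 0], 0.6], [[-0.1486, -0.0701, -0.11], [0, 0, 0], 0.6], [[-0.1486, -0.0701, -0.11], [0, 0, 0], 0.6]])

```text
time_s: 32.62
tcp_pos: [0.6799, -0.0718, 0.2717]
eef_rot: [0.035, 0.999, 0.0, -0.001]
force: [-0.6, 0.7, -0.2]
gripper_width: 0.599
```

```bash
python3 - <<'E'
from h import *
im,d,c=grab('wrist','w26.png'); im,d,c=grab('side','s26.png')
go([.6807,-.0723,.177],np.pi-.07)
E
```

```text
t 32.73 shift [-0.0008, -0.0003, 0.096] turn [0.0002, -0.001, 0.0005] | tcp [0.68, -0.0719, 0.273] F [-0.2, 0.5, -0.1] rows>= 1.5 w 0.603
```

View pics/w26.png

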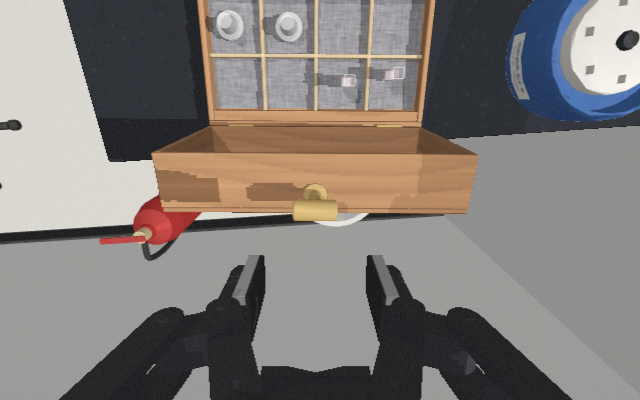

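View pics/s26.png

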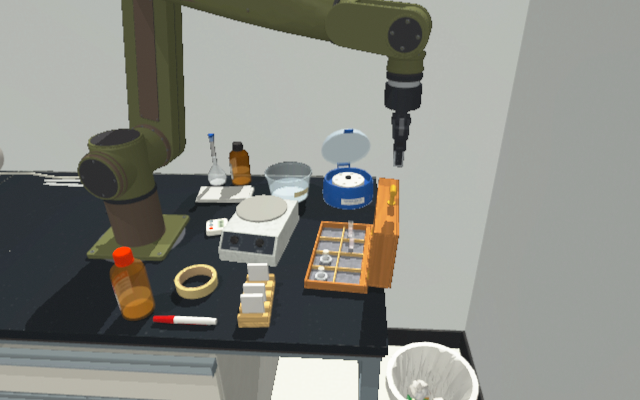

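```bash
python3 - <<'E'
from h import *
c=cam('wrist',status.sense())
for x in (.661,.671,.681,.691): print(x,proj(c,[x,-.0723,.203]))
E
```

```text
0.661 [313.41949757 192.32818409]
0.671 [314.41143358 205.49707114]
0.681 [315.37550219 218.29599218]
0.691 [316.31286149 230.74032194]
```

The bar is centred at (315,210), which gives x≈0.677. Descend and pinch.

apply_moves(rows=[[[0.003, 0, 0.03], [0, 0, 0], 0.6], [[0.003, 0, 0.06], [0, 0, 0], 0.6], [[0.003, 0, 0.085], [0, 0, 0], 0.6], [[0.003, 0, 0.096], [0, 0, 0], 0.6], [[0.003, 0, 0.096], [0, 0, 0], 0.5], [[0.003, 0, 0.096], [0, 0, 0], 0.3], [[0.003, 0, 0.096], [0, 0, 0], 0.3], [[0.003, 0, 0.096], [0, 0, 0], 0.3], [[0.003, 0, 0.096], [0, 0, 0], 0.3]], grip_force=50)

```text
time_s: 33.85
tcp_pos: [0.6784, -0.0721, 0.1789]
eef_rot: [0.035, 0.999, -0.0, 0.001]
force: [0.8, 1.2, 4.3]
gripper_width: 0.366
```

```bash
python3 - <<'E'
from h import *
im,d,c=grab('wrist','w27.png')
s=status.sense(); print(s['tcp_pos'],s['gripper_width'],s['force'])
hx,hz=np.array([.6296,-.0680]),.023   # from tray-based case frame
a=-.071
tcp=np.array(s['tcp_pos']); xa=np.array([np.cos(a),np.sin(a)])
R=Ro.from_quat(s['eef_rot'])
g=tcp+np.array([0,0,.024]); r=np.array([-(g[:2]-hx)@xa, g[2]-hz]); print('r',r,np.hypot(*r))
r0=np.hypot(.18,.034); b=np.arctan2(.034,.18)
ph0=np.arctan2(r[1],r[0]); print('theta now',ph0-b)
p0=r0*np.array([np.cos(ph0),np.sin(ph0)])
for th in list(np.arange(ph0-b-.1,0.0,-.1))+[0,-.03]:
    ph=b+th; p=r0*np.array([np.cos(ph),np.sin(ph)])-p0
    w=np.r_[-p[0]*xa,p[1]]; print(round(th,2),R.inv().apply(w).round(4).tolist())
E
```

```text
[ 0.67840264 -0.07208851  0.17891857] 0.36725717896096 [0.84058753 1.32481553 4.86387221]
r [-0.04896972  0.17991857] 0.1864637391063006
theta now 1.649846920268976
1.55 [0.0179, 0.0, -0.004]
1.45 [0.0361, 0.0, -0.0061]
1.35 [0.0544, 0.0001, -0.0065]
1.25 [0.0726, 0.0001, -0.005]
1.15 [0.0906, 0.0001, -0.0017]
1.05 [0.1082, 0.0001, 0.0034]
0.95 [0.1252, 0.0002, 0.0103]
0.85 [0.1414, 0.0002, 0.0187]
0.75 [0.1567, 0.0002, 0.0288]
0.65 [0.171, 0.0002, 0.0403]
0.55 [0.1839, 0.0002, 0.0532]
0.45 [0.1956, 0.0002, 0.0674]
0.35 [0.2058, 0.0003, 0.0826]
0.25 [0.2144, 0.0003, 0.0988]
0.15 [0.2213, 0.0003, 0.1157]
0.05 [0.2265, 0.0003, 0.1333]
0 [0.2285, 0.0003, 0.1422]
-0.03 [0.2294, 0.0003, 0.1476]
```

View pics/w27.png

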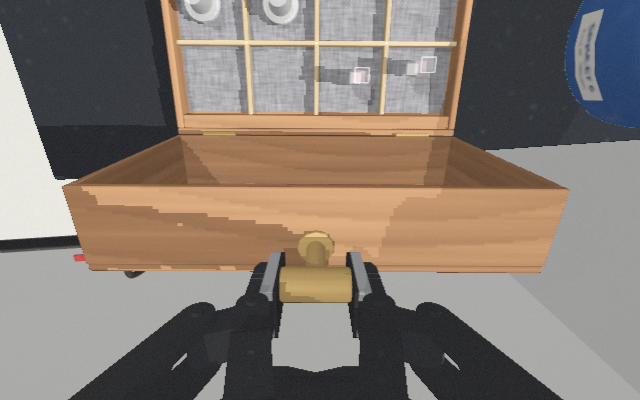

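The handle is pinched at (315,285). Swinging it shut along the arc.

apply_moves(rows=[[[0.009, 0, -0.0025], [0, 0, 0], 0.3], [[0.0179, 0, -0.004], [0, 0, 0], 0.3], [[0.0361, 0, -0.0061], [0, 0, 0], 0.3], [[0.0544, 0, -0.0065], [0, 0, 0], 0.3], [[0.0726, 0, -0.005], [0, 0, 0], 0.3], [[0.0906, 0, -0.0017], [0, 0, 0], 0.3], [[0.1082, 0, 0.0034], [0, 0, 0], 0.3], [[0.1252, 0, 0.0103], [0, 0, 0], 0.3], [[0.1414, 0, 0.0187], [0, 0, 0], 0.3], [[0.1414, 0, 0.0187], [0, 0, 0], 0.3]])

```text
time_s: 35.15
tcp_pos: [0.5347, -0.0612, 0.1583]
eef_rot: [0.035, 0.999, 0.001, -0.001]
force: [-1.7, 4.7, 4.8]
gripper_width: 0.367
```

```bash
python3 - <<'E'
from h import *
im,d,c=grab('side','s28.png')
s=status.sense(); print(s['tcp_pos'],s['gripper_width'],s['force'])
E
```

```text
[ 0.53525112 -0.06123391  0.15858384] 0.36072991019569167 [-2.18148507  5.89971892  4.55378881]
```

View pics/s28.png

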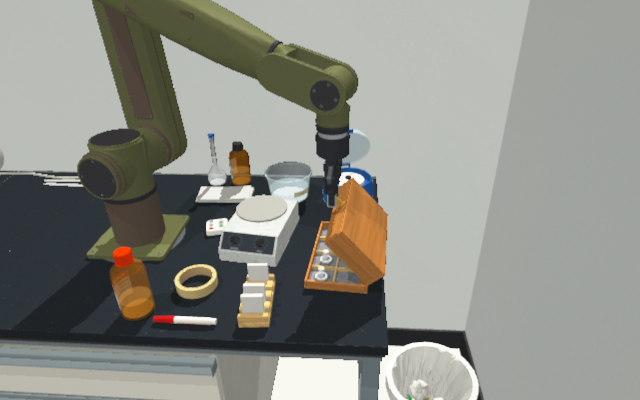

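Lid half-closed at about 0.85 rad, with forces of a few N. Continue.

apply_moves(rows=[[[0.0153, 0, 0.0101], [0, 0, 0], 0.3], [[0.0296, 0, 0.0216], [0, 0, 0], 0.3], [[0.0425, 0, 0.0345], [0, 0, 0], 0.3], [[0.0542, 0, 0.0487], [0, 0, 0], 0.3], [[0.0644, 0, 0.0639], [0, 0, 0], 0.3], [[0.073, 0, 0.0801], [0, 0, 0], 0.3], [[0.0799, 0, 0.097], [0, 0, 0], 0.3], [[0.083, 0, 0.107], [0, 0, 0], 0.3], [[0.0851, 0, 0.1146], [0, 0, 0], 0.3], [[0.0851, 0, 0.1146], [0, 0, 0], 0.3]])

```text
time_s: 36.45
tcp_pos: [0.4514, -0.0549, 0.0432]
eef_rot: [0.035, 0.999, 0.002, -0.0]
force: [2.3, 8.5, -1.2]
gripper_width: 0.363
```

```bash
python3 - <<'E'
from h import *
im,d,c=grab('side'); cv2.imwrite('pics/s29.png',cv2.resize(im[150:330,220:420],None,fx=4,fy=3.3,interpolation=cv2.INTER_CUBIC)[:,:,::-1])
s=status.sense(); print(s['tcp_pos'],s['gripper_width'],s['force'])
E
```

```text
[ 0.45138714 -0.05489706  0.04329421] 0.36305334674059514 [ 1.87212882  7.17514382 -0.84235498]
```

View pics/s29.png

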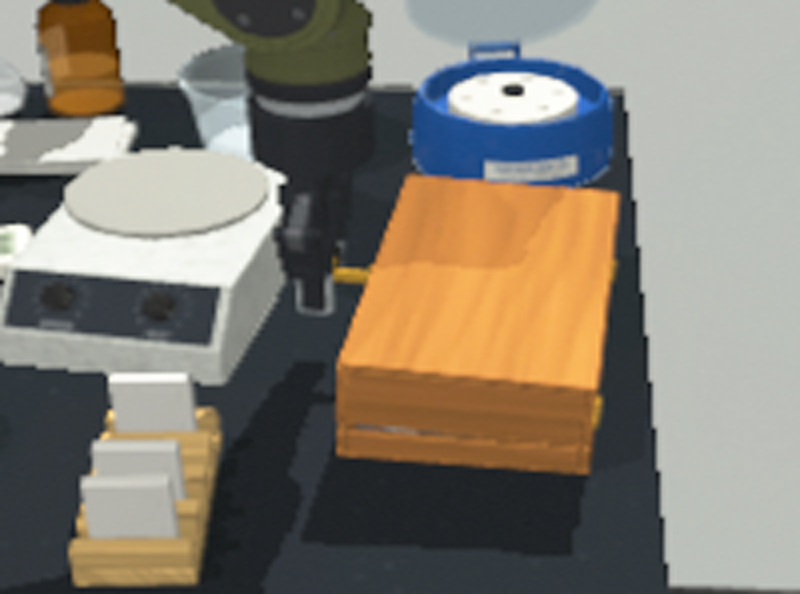

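A small gap (~0.05 rad) remains. I'll press down until contact force shows.

apply_moves(rows=[[[0.0015, 0, 0.005], [0, 0, 0], 0.3], [[0.002, 0, 0.009], [0, 0, 0], 0.3], [[0.002, 0, 0.011], [0, 0, 0], 0.3], [[0.002, 0, 0.011], [0, 0, 0], 0.3]])

```text
time_s: 37.0
tcp_pos: [0.4495, -0.0548, 0.0342]
eef_rot: [0.035, 0.999, 0.002, -0.001]
force: [-5.6, 9.3, 13.4]
gripper_width: 0.367
```

13 N of resistance, so the lid has reached its stop. Press 1 mm more, release and rise.

apply_moves(rows=[[[0.0, 0, 0.001], [0, 0, 0], 0.3], [[0, 0, 0.001], [0, 0, 0], 0.3], [[0, 0, 0], [0, 0, 0], 0.6], [[0, 0, 0], [0, 0, 0], 0.6], [[0, 0, -0.02], [0, 0, 0], 0.6], [[0, 0, -0.07], [0, 0, 0], 0.6], [[0, 0, -0.13], [0, 0, 0], 0.6], [[0, 0, -0.19], [0, 0, 0], 0.6], [[0, 0, -0.22], [0, 0, 0], 0.6], [[0, 0, -0.22], [0, 0, 0], 0.6]])

```text
time_s: 38.25
tcp_pos: [0.4509, -0.0568, 0.2558]
eef_rot: [0.035, 0.999, -0.001, 0.002]
force: [0.0, 0.8, -0.2]
gripper_width: 0.603
```

```bash
python3 - <<'E'
from h import *
im,d,c=grab('side'); cv2.imwrite('pics/s30.png',cv2.resize(im[150:330,220:420],None,fx=4,fy=3.3,interpolation=cv2.INTER_CUBIC)[:,:,::-1])
im,d,c=grab('wrist','w30.png')
P=cloud(c,d);hsv=cv2.cvtColor(im,cv2.COLOR_RGB2HSV)
m=(P[...,2]>.06)&(P[...,2]<.1)&(P[...,0]>.52)&(P[...,0]<.61)&(P[...,1]>-.16)&(P[...,1]<.03)&(d>0)
Q=P[m];A=np.c_[Q[:,:2],np.ones(len(Q))];print(len(Q),'plane',np.linalg.lstsq(A,Q[:,2],rcond=None)[0],np.median(Q[:,2]))
s=status.sense(); print(s['time_s'],s['tcp_pos'],s['gripper_width'],s['force'])
E
```

```text
7940 plane [ 0.00030846 -0.00044385  0.07576975] 0.07597127176264387
38.35 [ 0.44901784 -0.05623842  0.25155195] 0.6002024572182735 [-0.01046748 -0.17451992 -0.63139206]
```

View pics/s30.png

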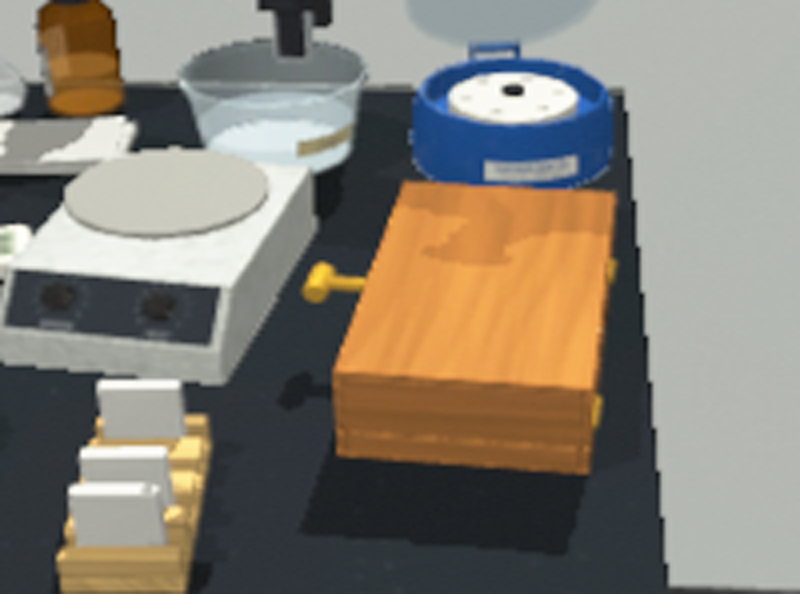

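View pics/w30.png

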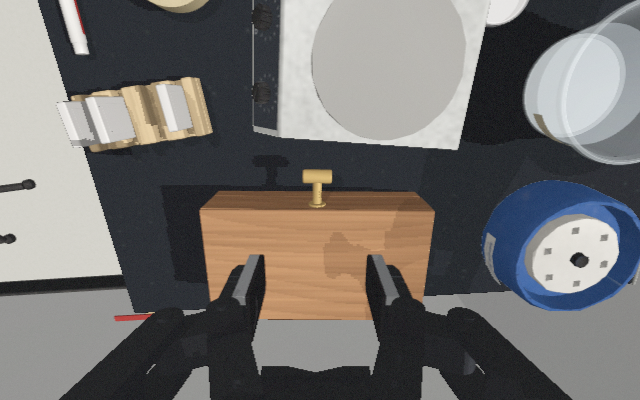

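The lid is flat (slope 0.0003, height 0.076). The stand was knocked a little between the last two pictures, so I'll check the tiles in it from above.

```bash
python3 - <<'E'
from h import *
go([.42,-.25,.24],np.pi+.07)
E
```

```text
t 38.35 shift [0.0153, -0.1953, 0.0116] turn [0.0002, -0.0023, -0.1401] | tcp [0.449, -0.0562, 0.2516] F [-0.0, -0.2, -0.6] rows>= 3.1 w 0.6
```

apply_moves(rows=[[[0.005, -0.04, 0.0], [0, 0, -0.05], 0.6], [[0.01, -0.09, 0.0], [0, 0, -0.1], 0.6], [[0.015, -0.14, 0.01], [0, 0, -0.14], 0.6], [[0.015, -0.18, 0.01], [0, 0, -0.14], 0.6], [[0.015, -0.195, 0.01], [0, 0, -0.14], 0.6], [[0.015, -0.195, 0.01], [0, 0, -0.14], 0.6]])

```text
time_s: 39.1
tcp_pos: [0.4204, -0.2495, 0.2412]
eef_rot: [-0.034, 0.999, 0.001, -0.001]
force: [-0.0, -0.4, 0.1]
gripper_width: 0.602
```

```bash
python3 - <<'E'
from h import *
im,d,c=grab('wrist','w31.png'); np.savez('w31.npz',im=im,d=d,R=c[1],t=c[2])
cv2.imwrite('pics/w31c.png',cv2.resize(im[90:230,210:430],None,fx=3.6,fy=3.6,interpolation=cv2.INTER_CUBIC)[:,:,::-1])
im,d,c=grab('side'); cv2.imwrite('pics/s31.png',cv2.resize(im[230:340,200:310],None,fx=6,fy=5,interpolation=cv2.INTER_CUBIC)[:,:,::-1])
E
```

```text
(no output)
```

View pics/w31c.png

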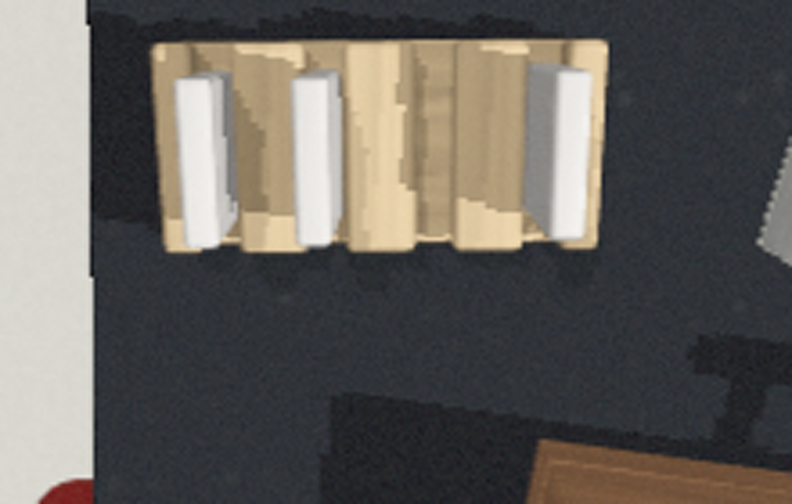

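View pics/s31.png

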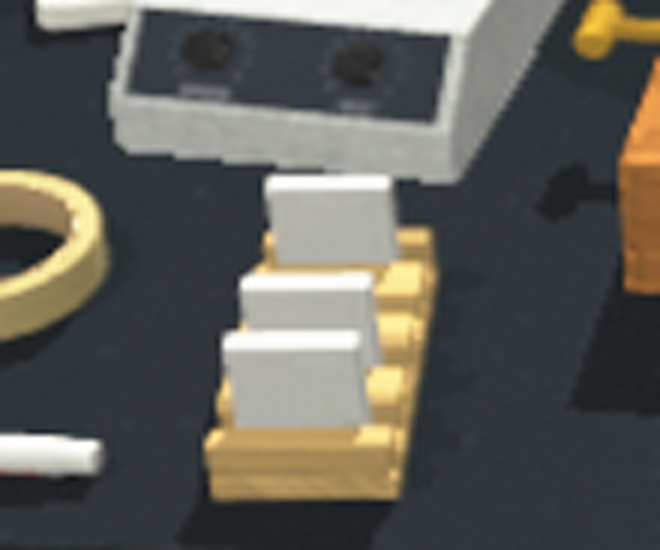

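```bash
python3 - <<'E'
from h import *
z=np.load('w31.npz');K=cam('wrist',status.sense())[0];c=(K,z['R'],z['t'])
q=lambda pts,zz: np.array([rayz(c,210+x/3.6-.35,90+y/3.6-.35,zz)[:2] for x,y in pts])
r=q([(153,45),(607,42),(597,247),(166,250)],.03); C=r.mean(0); e=(r[1]+r[2]-r[0]-r[3]); ya=e/np.linalg.norm(e); xa=np.array([ya[1],-ya[0]])
print('rack',C,np.arctan2(-ya[0],ya[1]),np.linalg.norm(e)/2)
for p in ([(176,82),(212,78),(220,245),(186,247)],[(293,78),(328,77),(331,245),(298,246)],[(561,70),(590,70),(582,240),(553,240)]):
    w=q(p,.072); m=w.mean(0)-C; print((m@xa).round(4),(m@ya).round(4),'len',np.linalg.norm((w[0]+w[1]-w[2]-w[3])/2).round(4),'th',np.linalg.norm((w[0]+w[3]-w[1]-w[2])/2).round(4))
im=z['im'];d=z['d'];P=cloud(c,d)
for nm,(x,y) in {'T1':(198,160),'T2':(312,160),'T3':(572,160)}.items():
    u,v=int(210+x/3.6),int(90+y/3.6); print(nm,np.median(P[v-8:v+9,u-1:u+2,2]))
E
```

```text
rack [ 0.37247357 -0.25237099] 0.07440122914988492 0.13691437473471213
-0.0002 -0.0501 len 0.0447 th 0.0097
-0.0004 -0.0188 len 0.0452 th 0.0093
-0.0016 0.0521 len 0.0456 th 0.0079
T1 0.07280387044177686
T2 0.0730119952096439
T3 0.0728149712143525
```

All tiles are seated: tops at 0.073 m and within 2 mm of the groove centres. The lid is shut and the gripper is clear. Handing in.

```bash
python3 -c "
from plant import sign_off
print(sign_off())"
```

```text
the job is handed in; nothing more can be done
None
```

The job is finished and handed in at about 39 s of the 210 s allowed; sign-off reports no verdict. I opened the lid to about 1.65 rad and found three tiles, two cuvettes and two stoppers in the case. The three tiles now stand in grooves -0.051, -0.017 and +0.051 of the stand. The one misplaced cuvette went from the front row into the free back-row compartment at the end of the row, and I then closed the lid by its handle.

**Last checks:**
- **Tiles:** they are within 2 mm of their groove centres, and their tops are at 0.073 m, so they are on the groove floors.
- **Stand:** it was knocked about 9 mm late in the run. I re-measured it afterwards, and the tiles were still seated.
- **Cuvettes and stoppers:** both cuvettes stood upright in the back row and both stoppers in the front row in the last picture before closing. I could not see inside once the lid was shut.
- **Lid:** it is flat, with a slope under 0.001 and a top height of 0.076 m.
- **Tub and arm:** the arm's path never went near the tub, though I did not re-measure its position, and the gripper was clear of everything at hand-in.

No check failed or disagreed with another.

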